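Lock a vial reader's shuttle with its transport pin

TASK

Make the vial reader ready to be carried: pull its red transport pin out of the parking hole, put the pin down through the slot in the top cover and feel along the slot with its tip, pressing only lightly, until it drops into the hole of the hidden shuttle; then draw the shuttle along with the pin to the orange mark, where the pin goes down all the way. Leave the pin standing there with its collar down on the cover, and the things round the reader where they are. The shuttle drive is delicate: until the pin is home, never push it against anything with more than 30 N.

Things in the scene. Friction and masses are not known exactly. Their poses are not given: they have to be found in the camera images.
- reader: White bench vial reader, 150 mm (its x) by 230 mm (y) by 70 mm high, fixed. Origin: centre of its underside on the worktop; x points to its rear, y to its left, z up; the dark key panel is its front (-x). On the flat top cover: a dark-framed slot, a parking hole and, 20 mm behind and 82 mm right of the middle, a black screw cap 40 mm across, 15 mm high.
- lock_mouth (a point): Transport position: point on the cover's top face, on the slot's centre line, beside the orange mark; axes as the reader. The slot runs along the reader's y through this point, from 10 mm on its +y side to 54 mm on its -y side; it is 12 mm wide, edges bevelled 1 mm. Only here can the pin go all the way down; home, its grip point is 26 mm above this point.
- slot_far (a point): Point on the cover's top face at the -y end of the slot, on its centre line; axes as the reader. Under the cover two thin black flaps, hinged along the slot's long edges and sprung very lightly (well under 1 N), shut out the light and hide what is below; the pin pushes them apart.
- shuttle_level (a point): Point 14 mm straight below the cover's top face at the slot's middle, in the flat top face of the hidden shuttle plate; axes as the reader; it does not move with the shuttle. The plate is 8 mm thick and closes off the whole slot but for one bevelled 10.5 mm through hole on the slot's centre line, at the start 14 to 48 mm on the -y side of lock_mouth; just where is not measured.
- bed_hole (a point): Mouth of the bevelled, 10.5 mm wide, 15 mm deep blind hole in the fixed bed under the shuttle, 24 mm straight below lock_mouth; axes as the reader. The bed is flat elsewhere, so a pin in the shuttle hole rests on it. The shuttle slides along y only, takes about 10 N to move and stays put; its end stop on the +y side brings its hole over this one to within 0.5 mm.
- park_mouth (a point): Centre of the mouth of the 10.5 mm parking hole in the cover's top face, left front of the slot, straight down; axes as the reader. The pin stands in it at the start, collar on the cover.
- pin_grip (a point): Red transport pin, upright, 0.04 to 0.085 kg: point on its axis in the ribbed grip (22 mm across, 42 mm high), 62 mm above the tip; z from tip to top. From the tip up: steel shank 9 mm across, 36 mm long, its last 4 mm tapered to a 5 mm flat tip; red collar 28 mm across, 4 mm thick; grip; top 84 mm above the tip. Collar on the cover: this point is 26 mm above it.
- bottle_mid (a point): White screw-cap bottle with an orange cap, 34 mm across, 82 mm high, beside the reader's left end, not to be disturbed; point at its centre, half-way up.
- beaker_mid (a point): Small empty glass beaker, 52 mm across, 70 mm high, beside the reader's right end, not to be disturbed; point at its centre, half-way up.
- timer_mid (a point): White bench timer lying flat, 64 by 64 by 19 mm, beside the reader's right end towards the robot, not to be disturbed; point at its centre, half-way up.
Things that resemble listed ones, but are neither listed nor needed, are in the scene too. There is more than one size of the part that bears pin_grip; the job needs the smallest.

How it is judged (in metres and radians):
On the way:
1. the pin has dropped into the hole of the hidden shuttle where that stands, at least 9 mm short of the transport position, its tip at least 4 mm below the shuttle's top face (x of pin_grip in the frame of lock_mouth between -0.006 and 0.006 m and y of pin_grip in the frame of lock_mouth between -0.06 and -0.009 m and z of pin_grip in the frame of lock_mouth between 0.03 and 0.044 m), for 0.1 s.
At the end, for the whole second after the job is handed in: The pin stands at rest in the transport position: its grip point within 4 mm of the lock point seen from above and its collar down on the cover to within 2.5 mm, upright to within 0.08 rad (horizontal distance between pin_grip and lock_mouth below 0.004 m and z of pin_grip in the frame of lock_mouth below 0.0285 m and angle between pin_grip's own z axis and vertical below 0.08 rad); the robot touches nothing.
It fails at once if the pin is pushed against the reader or its shuttle with more than 30 N while its collar is still over 4 mm above the cover (contact force between pin and reader above 30 N and z of pin_grip in the frame of lock_mouth above 0.03 m).
It fails at once if the white bottle is pushed aside or knocked over (distance of bottle_mid from where it was at the start of the episode above 0.03 m or angle between bottle_mid's own z axis and vertical above 0.5 rad).
It fails at once if the beaker is pushed aside or knocked over (distance of beaker_mid from where it was at the start of the episode above 0.03 m or angle between beaker_mid's own z axis and vertical above 0.5 rad).
It fails at once if the timer is pushed aside or knocked over (distance of timer_mid from where it was at the start of the episode above 0.03 m or angle between timer_mid's own z axis and vertical above 0.5 rad).
It also fails if it takes over 54 s, if anything falls off the work surface, if the arm or the gripper's body presses on something with over 40 N, if the wrist force passes 120 N, or if a joint passes its speed limit or range.

ROBOT

A 6-joint arm with a two-finger parallel gripper is mounted at the origin on a cart in front of the work surface, level with it; the furniture and walls round the work are solid. World frame = base frame: x ahead of the robot, y to its left, z up, the work surface at z = 0. Lengths are in mm, angles in rad, forces in N, time in s.
With the tool pointing down it reaches from about 350 to 975 mm from the base axis. Payload 7.1 kg.
Tool frame: the origin (TCP) lies at the very end of the fingers, on their centre line; the grasp point (between the pads) lies 19 mm behind it (ctrl.grip_depth is the distance from the TCP to the grasp point, in mm); x points along the fingers, z is the direction in which the jaws open and shut, and the axes are right-handed (so a half turn about x gives the same grasp; the last joint's range is limited). The gripper opens to 88 mm and grips with 3 to 60 N. Pads are 20 mm wide; open, the fingers measure 115 mm over their backs; the gripper's body (75 mm by 178 mm) begins 61 mm behind the grasp point.
Start: joints at [-1.334, 0.423, 1.63, -0, 1.089, -0.019], TCP at [158.156, -604.642, 222.675] pointing down, gripper open.
Joint ranges: [-3, 3], [-0.9, 2.11], [0.09, 2.58], [-1.31, 4.45], [0.11, 2.69], [-2.54, 2.54]. Speed limits (rad/s): [2.39, 2.39, 3.01, 3.14, 3.14, 3.14].

INTERFACE

Orientations are given as a rotation vector (axis times angle).
In Python, from workcell import ctrl gives the robot as it stands. The module is installed in compiled form; this text tells all that it offers.
- The arm moves only by the tool send_rows, never from a script. Its argument "rows" is a list of rows, each a list of 4 numbers: the shift along the tool's x, y, z in mm, then the turn about the tool's x in rad. In form: [[x, y, z, turn], ...]. A call has 1 to 10 rows; each row shifts and turns the pose as measured when the row begins, along the tool's axes as they then stand; what a row does not reach is not made up. A row lasts 1/12 s, in which the tool goes at most 41.7 mm and 7.16 degrees, less where a joint would pass 70% of its speed; a pose out of reach is approached as far as the arm can. A call with a gripper value outside its range is refused whole. "fingers" is the opening, from 0 (shut) to 1 (fully open), set as the call begins (left out, the last holds). The fingers move at their own pace and stop on an object; the grip force is fixed at half the most. Time passes only in rows, so rows that do not move let the fingers close. It gives the time, the measured TCP pose, the force and the opening at its end, in the units of the state.
- ctrl.get_obs(): the state, without advancing time (a new reading comes with each control period).
- ctrl.get_image(name): name is "side" or "top" or "wrist"; returns a dict with "img" (420x560x3 uint8, red, green, blue), "depth" (420x560 float32, mm along the optical axis (not along the pixel's ray), 0 where there is no reading), "mtx" (3x3 intrinsics, pixels), "world_from_camera" (4x4, takes a point from camera to world coordinates). Camera axes: x right, y down, z forward; pixel columns grow to the right and rows downward; lengths in mm; the calibration is good to about 2 mm. A picture is of the moment at which its call begins.
- ctrl.close_job(): hands the job in, once; it reports no verdict.
The state is a dict: "t": time; "qpos": joint angles; "qvel": joint speeds; "joint_torque": joint torques, N m; "ee_pos": TCP position; "orientation": TCP orientation; "ft_force": force on the tool from outside, world axes, zero at the start; "moment": the same for the moment, N m; "width": finger opening in mm.
Only numpy, scipy, OpenCV 4.12 (cv2) and the standard library are available. Lean on these libraries where they do the work, as an engineer would, in place of code of your own. Each camera call takes 0.05 s, during which the arm holds its last target.

## Working session

There is one attempt and no reset: what is moved stays moved. The work goes in short steps, Python scripts to look and compute and a tool call to move; the robot and the scene stay as the last step left them, time stands still between calls to the robot, and variables do not carry over. Pictures are saved under pics/ and viewed, and the job is handed in when it is done.

Besides the shell and the picture viewer there is one more tool, called as name(argument=value, ...), one argument or row to a line, values as JSON. send_rows: Moves the arm, as the interface text tells. Its arguments: {"type":"object","properties":{"rows":{"type":"array"},"fingers":{"type":"number"}},"required":["rows"]}

```bash
mkdir -p pics
cat > h.py <<'E'
import numpy as np, cv2
from workcell import ctrl
def grab(n):
    d=ctrl.get_image(n); np.savez(f'{n}.npz',**d); return d
def load(n): return dict(np.load(f'{n}.npz'))
def pt(d,u,v,z=None):
    K=d['mtx'];T=d['world_from_camera']
    r=np.linalg.inv(K)@np.array([u,v,1.0])
    if z is None:
        dd=d['depth'][int(round(v)),int(round(u))]; return (T@np.r_[r*dd,1])[:3]
    R=T[:3,:3]@r; o=T[:3,3]; return o+R*(z-o[2])/R[2]
def proj(d,p):
    c=np.linalg.inv(d['world_from_camera'])@np.r_[p,1]; q=d['mtx']@c[:3]; return q[:2]/q[2]
def save(d,name,box=None,s=1):
    im=d['img'][:,:,::-1]
    if box: im=im[box[1]:box[3],box[0]:box[2]]
    cv2.imwrite('pics/'+name,cv2.resize(im,None,fx=s,fy=s,interpolation=cv2.INTER_CUBIC))
E
python3 - <<'E'
from h import *
for n in ['top','side','wrist']:
    d=grab(n); save(d,f'{n}0.png'); print(n,d['mtx'].round(1).tolist(),d['world_from_camera'].round(3).tolist())
print(ctrl.get_obs(), ctrl.grip_depth)
E
```

```text
top [[388.6, 0.0, 276.3], [0.0, 388.6, 204.3], [0.0, 0.0, 1.0]] [[-0.006, -0.994, 0.107, 433.611], [-1.0, 0.004, -0.016, 3.052], [0.016, -0.107, -0.994, 913.889], [0.0, 0.0, 0.0, 1.0]]
side [[530.5, 0.0, 282.9], [0.0, 530.5, 210.0], [0.0, 0.0, 1.0]] [[1.0, 0.006, 0.008, 529.889], [-0.005, -0.441, 0.897, -1008.94], [0.009, -0.897, -0.441, 581.073], [0.0, 0.0, 0.0, 1.0]]
wrist [[300.0, 0.0, 280.1], [0.0, 300.0, 209.4], [0.0, 0.0, 1.0]] [[0.252, -0.924, -0.287, 236.545], [-0.968, -0.241, -0.074, -582.522], [-0.001, 0.296, -0.955, 383.113], [0.0, 0.0, 0.0, 1.0]]
{'t': 0.15, 'qpos': array([-1.33403177e+00,  4.23691018e-01,  1.63050145e+00,  4.25762693e-06,
        1.08859190e+00, -1.89409592e-02]), 'qvel': array([ 0.00017807, -0.00149277, -0.00284253,  0.000109  ,  0.00052429,
        0.00041137]), 'joint_torque': array([ 7.38077870e-05, -5.44984102e+01, -2.73921061e+01,  6.43869373e-02,
        2.04752170e-02, -7.61730689e-05]), 'ee_pos': array([ 158.04092759, -604.24423939,  222.06931805]), 'orientation': array([ 1.01955695,  1.32032435, -1.01830821]), 'ft_force': array([ 0.38199581, -0.23278992, -0.35865721]), 'moment': array([-0.06893101, -0.02480221, -0.00072716]), 'width': 87.7015504138878} 18.700000000000003
```

View pics/top0.png

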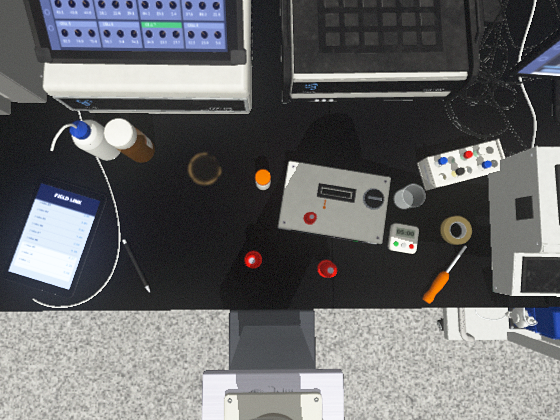

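View pics/side0.png

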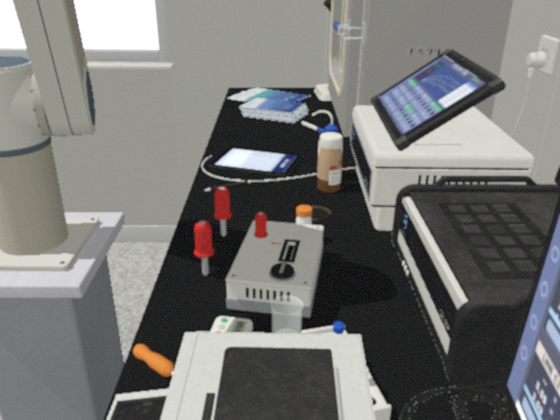

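View pics/wrist0.png

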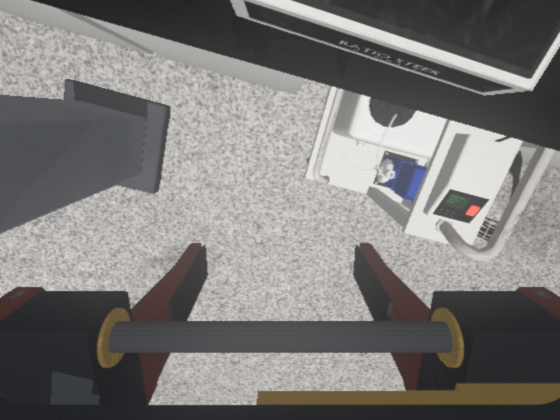

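The top view shows the reader around (335,202). The small pin is parked at (310,217), and two larger pins stand on the bench at (253,260) and (327,269). Zooming in next.

Run:
```python
from h import *
d=load('top'); save(d,'topz.png',(240,150,430,290),4)
d=load('side'); save(d,'sidez.png',(190,180,350,340),4)
```

```text
(no output)
```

View pics/topz.png

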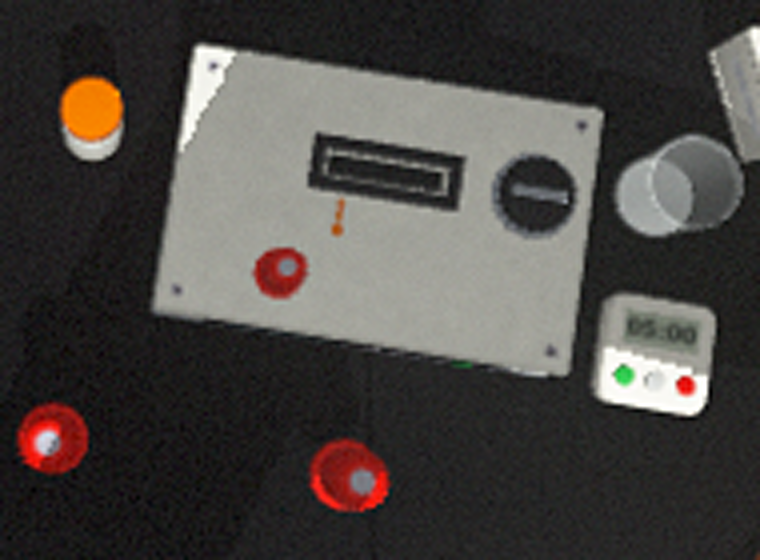

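View pics/sidez.png

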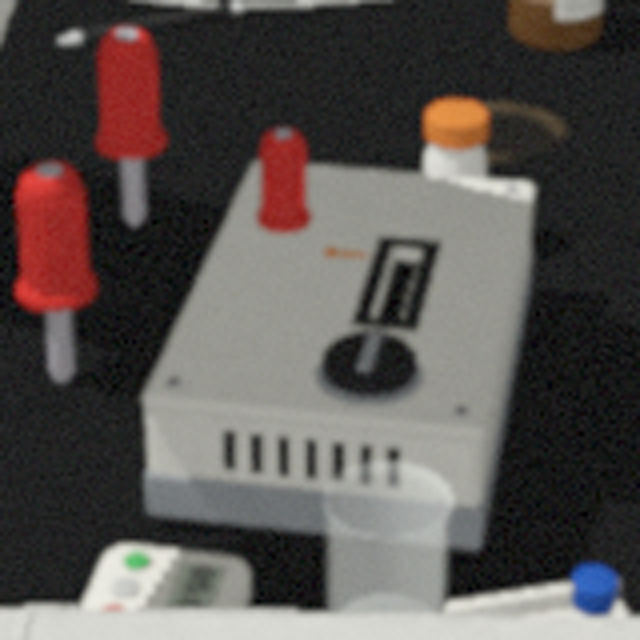

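Run:
```python
from h import *
d=load('top'); s=load('side')
Z=lambda u,v:(240+u/4-.375,150+v/4-.375)
g=cv2.cvtColor(d['img'],cv2.COLOR_RGB2HSV)
hh=g[...,0];S=g[...,1];V=g[...,2]
m=((S<60)&(V>110)).astype(np.uint8); m[:, :270]=0;m[:,393:]=0;m[:155]=0;m[250:]=0
c=max(cv2.findContours(cv2.morphologyEx(m,cv2.MORPH_OPEN,np.ones((3,3))),0,1)[0],key=cv2.contourArea)
pts=np.array([pt(d,*p[0],70)[:2] for p in c],np.float32)
r=cv2.minAreaRect(pts);print('reader',r)
for n,z in dict(LB=(195,45),RB=(604,108),RF=(570,376),LF=(152,312)).items(): print(n,pt(d,*Z(*z),70).round(1))
# check depth
for z in [(450,280),(230,230)]: print('depth',pt(d,*Z(*z)).round(1))
sl=[(328,153),(327,176),(447,172),(442,196)]
for z in sl: print('slot',pt(d,*Z(*z),70).round(1))
for z in [(316,132),(308,186),(466,156),(458,210)]: print('frame',pt(d,*Z(*z),70).round(1))
for z in [(341,202),(337,230)]: print('mark',pt(d,*Z(*z),70).round(1))
print('cap',pt(d,*Z(535,195),85).round(1)); 
# pin top
zs=lambda u,v:(190+u/4-.375,180+v/4-.375)
print('pintop top',pt(d,*Z(288,266),118).round(1),'side',pt(s,*zs(284,133),118).round(1))
print('collar side', pt(s,*zs(284,222),72).round(1))
for z in [(357,318),(415,328),(385,240),(438,244)]: print('sideframe',pt(s,*zs(*z),70).round(1))
for z in [(330,252),(362,254)]: print('sidemark',pt(s,*zs(*z),70).round(1))
for z in [(255,163),(536,190),(487,432),(145,400)]: print('sidecorner',pt(s,*zs(*z),70).round(1))
```

```text
reader ((529.2371215820312, -137.88229370117188), (229.37582397460938, 150.46058654785156), 80.23373413085938)
LB [621.3 -38.2  70. ]
RB [ 585.3 -264.2   70. ]
RF [ 438.  -240.1   70. ]
LF [473.8 -13.5  70. ]
depth [ 490.4 -176.    70.6]
depth [518.5 -56.4  68.9]
slot [ 560.7 -110.8   70. ]
slot [ 547.9 -110.    70. ]
slot [ 549.9 -176.1   70. ]
slot [ 536.6 -173.    70. ]
frame [ 572.4 -104.4   70. ]
frame [542.4 -99.5  70. ]
frame [ 558.7 -186.8   70. ]
frame [ 528.9 -181.6   70. ]
mark [ 533.5 -117.4   70. ]
mark [ 518.1 -114.9   70. ]
cap [ 535.1 -220.2   85. ]
pintop top [494.8 -82.6 118. ] side [494.9 -80.8 118. ]
collar side [494.7 -87.3  72. ]
sideframe [ 531.1 -174.4   70. ]
sideframe [ 557.5 -182.8   70. ]
sideframe [ 544.6 -101.4   70. ]
sideframe [ 570.5 -105.    70. ]
sidemark [ 517.9 -113.5   70. ]
sidemark [ 533.4 -115.3   70. ]
sidecorner [477.3 -20.   70. ]
sidecorner [622.6 -48.3  70. ]
sidecorner [ 586.  -265.3   70. ]
sidecorner [ 440.  -242.5   70. ]
```

```bash
cat >> h.py <<'E'
from scipy.spatial.transform import Rotation as Ro
def state():
    o=ctrl.get_obs(); R=Ro.from_rotvec(o['orientation']).as_matrix(); return o,np.array(o['ee_pos']),R
YAW=-0.164
ex=np.array([np.cos(YAW),np.sin(YAW),0]);ey=np.array([-np.sin(YAW),np.cos(YAW),0])
def yawerr(R,jaw):  # turn about tool x to bring tool z horizontally to +-jaw
    z=R[:,2]; a=R.T@jaw; 
    t=np.arctan2(-a[1],a[2]); 
    return (t+np.pi/2)%np.pi-np.pi/2
def plan(target,jaw=ey,maxd=40,maxt=0.12):
    o,p,R=state(); dv=np.array(target)-p; t=yawerr(R,jaw)
    n=int(max(np.ceil(np.linalg.norm(dv)/maxd),np.ceil(abs(t)/maxt),1))
    print('pos',p.round(1),'F',o['ft_force'].round(1),'w',round(o['width'],1),'t',o['t'],'turn',round(t,3),'n',n)
    rows=[]
    for i in range(n):
        sh=R.T@(dv/n); rows.append([round(x,1) for x in sh]+[round(t/n,3)])
        R=R@Ro.from_rotvec([t/n,0,0]).as_matrix()
    for r in rows: print(r)
E
python3 - <<'E'
from h import *
o,p,R=state(); print(R.round(3))
d=load('top')
K=d['mtx'];T=d['world_from_camera'];v,u=np.mgrid[:420,:560];z=d['depth']
P=np.stack([(u-K[0,2])/K[0,0]*z,(v-K[1,2])/K[1,1]*z,z],-1)@T[:3,:3].T+T[:3,3]
ok=z>0
for y0 in range(-700,100,50):
    print(y0,[ (lambda m:int(P[...,2][m].max()) if m.any() else None)(ok&(abs(P[...,1]-y0)<25)&(abs(P[...,0]-x0)<25)) for x0 in range(200,801,50)])
plan([300,-250,222]); plan([495,-82,170])
E
```

```text
[[-0.     0.967  0.253]
 [ 0.001  0.253 -0.967]
 [-1.     0.    -0.001]]
-700 [None, None, None, None, None, None, None, None, None, 1, 2, 15, 15]
-650 [None, None, 2, None, None, None, None, None, None, 17, 17, 10, 115]
-600 [None, None, 77, 94, 99, None, None, None, None, 39, 38, 25, 182]
-550 [None, None, 2, 93, 180, 181, 187, 188, 187, 60, 34, 31, 250]
-500 [None, None, 5, 88, 180, 181, 180, 180, 181, 179, 23, 36, 256]
-450 [None, None, 2, 3, 16, 22, 22, 3, 84, 81, 14, 131, 160]
-400 [None, None, 2, 25, 15, 23, 22, 56, 86, 81, 3, 134, 161]
-350 [None, None, 24, 23, 17, 20, 70, 72, 85, 77, 3, 4, 153]
-300 [None, None, 3, 4, 20, 22, 72, 71, 3, 3, 4, 3, 153]
-250 [None, None, 3, 3, 3, 73, 84, 85, 75, 5, 3, 3, 153]
-200 [None, None, 4, 3, 4, 74, 84, 87, 72, 2, 3, 3, 152]
-150 [None, None, 2, 112, 117, 72, 73, 74, 73, 3, 3, 2, 152]
-100 [None, None, 3, 115, 118, 72, 120, 74, 73, 3, 3, 3, 152]
-50 [None, None, 3, 2, 4, 71, 119, 75, 73, 3, 3, 147, 162]
0 [None, None, 4, 3, 70, 37, 72, 83, 84, 3, 4, 3, 4]
50 [None, None, 2, 3, 118, 2, 4, 82, 84, 3, 3, 214, 251]
pos [ 158.  -604.2  222.1]
[... 1346 characters left out ...]
float64(-30.4), np.float64(0.026)]
[np.float64(3.3), np.float64(23.4), np.float64(-31.0), np.float64(0.026)]
[np.float64(3.3), np.float64(22.5), np.float64(-31.6), np.float64(0.026)]
[np.float64(3.3), np.float64(21.7), np.float64(-32.2), np.float64(0.026)]
[np.float64(3.3), np.float64(20.8), np.float64(-32.8), np.float64(0.026)]
[np.float64(3.3), np.float64(20.0), np.float64(-33.3), np.float64(0.026)]
[np.float64(3.3), np.float64(19.1), np.float64(-33.8), np.float64(0.026)]
[np.float64(3.3), np.float64(18.2), np.float64(-34.3), np.float64(0.026)]
[np.float64(3.3), np.float64(17.3), np.float64(-34.8), np.float64(0.026)]
[np.float64(3.3), np.float64(16.4), np.float64(-35.2), np.float64(0.026)]
```

send_rows(
  rows=[
    [0, 28.6, -26.2, 0.026],
    [0, 27.9, -27, 0.026],
    [0, 27.2, -27.7, 0.026],
    [0, 26.5, -28.4, 0.026],
    [0, 25.7, -29.1, 0.026],
    [0, 25, -29.8, 0.026],
    [0, 24.2, -30.4, 0.026],
    [0, 23.4, -31, 0.026],
    [0, 22.5, -31.6, 0.026],
    [0, 21.7, -32.2, 0.026],
  ],
)

```text
t: 0.98
ee_pos: [373.3, -271.1, 219.5]
orientation: [1.229, 1.196, -1.231]
ft_force: [0.2, -0.3, -1.1]
width: 87.9
```

Run:
```python
from h import *
plan([485,-88,200])
```

```text
pos [ 373.3 -271.1  219.5] F [ 0.2 -0.3 -1.1] w 87.9 t 0.9833 turn 0.136 n 6
[np.float64(3.2), np.float64(17.7), np.float64(-31.0), np.float64(0.023)]
[np.float64(3.2), np.float64(17.0), np.float64(-31.4), np.float64(0.023)]
[np.float64(3.2), np.float64(16.3), np.float64(-31.8), np.float64(0.023)]
[np.float64(3.2), np.float64(15.6), np.float64(-32.2), np.float64(0.023)]
[np.float64(3.2), np.float64(14.9), np.float64(-32.5), np.float64(0.023)]
[np.float64(3.2), np.float64(14.1), np.float64(-32.8), np.float64(0.023)]
```

send_rows(
  rows=[
    [3, 18, -31, 0.023],
    [3, 17, -31.5, 0.023],
    [3, 16.5, -32, 0.023],
    [3, 15.5, -32, 0.023],
    [3, 15, -32.5, 0.023],
    [3, 14, -33, 0.023],
    [0, 0, 0, 0],
  ],
)

```text
t: 1.57
ee_pos: [492.7, -73.1, 201.3]
orientation: [1.335, 1.122, -1.332]
ft_force: [0.0, -0.2, 0.7]
width: 87.9
```

Run:
```python
from h import *
d=grab('wrist'); save(d,'w1.png'); print(d['world_from_camera'].round(3).tolist())
plan([495,-82,150])
```

```text
[[-0.171, -0.942, -0.29, 572.278], [-0.985, 0.163, 0.051, -85.882], [-0.001, 0.294, -0.956, 362.549], [0.0, 0.0, 0.0, 1.0]]
pos [491.3 -74.7 201.2] F [-0.2 -0.2  0. ] w 87.7 t 1.6167 turn -0.005 n 2
[np.float64(25.6), np.float64(2.4), np.float64(3.3), np.float64(-0.003)]
[np.float64(25.6), np.float64(2.4), np.float64(3.3), np.float64(-0.003)]
```

View pics/w1.png

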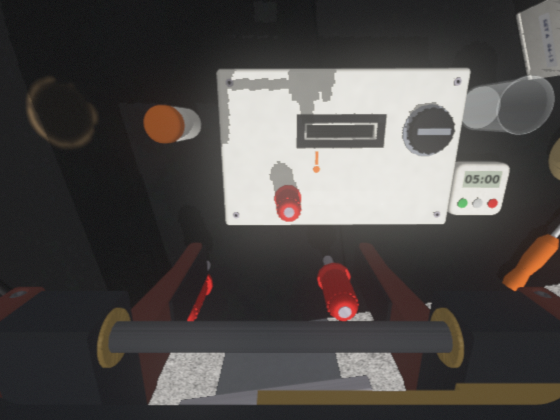

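The wrist picture shows the reader square-on, with the slot at (341,131), the orange mark at (317,162) and the parked pin's top at (289,212).

Run:
```python
from h import *
d=load('wrist'); save(d,'w1z.png',(260,100,420,230),5)
```

```text
(no output)
```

View pics/w1z.png

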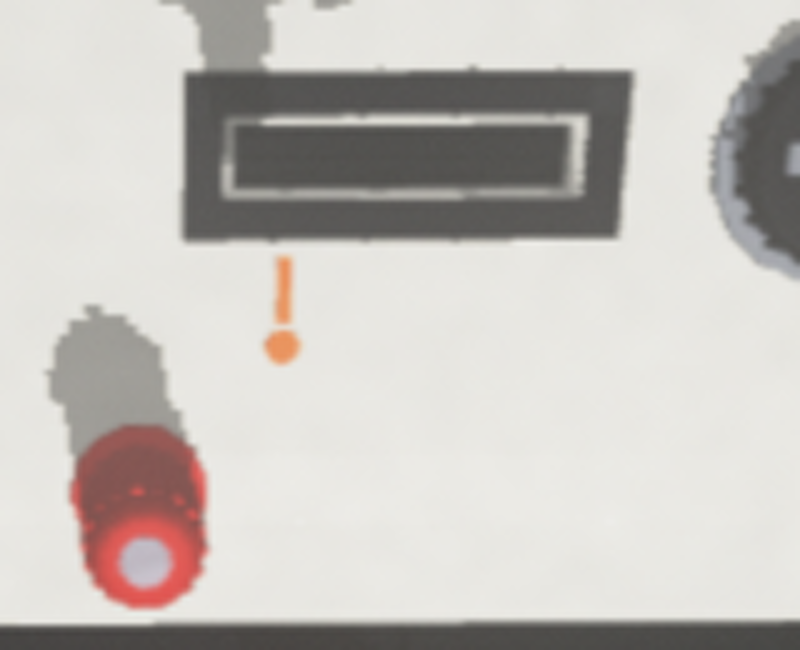

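Run:
```python
from h import *
d=load('wrist'); Z=lambda u,v:(260+u/5-.4,100+v/5-.4)
P=lambda u,v,z:pt(d,*Z(u,v),z)
rc=lambda p:(round((p-P0)@ex,1),round((p-P0)@ey,1))
P0=P(145,562,118)*[1,1,0]
print('pin',P0.round(1), [ (P(u,v,118)-P(145,562,118)).round(1).tolist() for u,v in [(118,562),(172,562)]])
for n,c in dict(fr=[(184,73),(182,241),(633,72),(618,238)],out=[(228,117),(222,198),(588,115),(582,196)],inn=[(236,126),(234,190),(572,124),(568,188)],mark=[(285,258),(284,320),(282,347)]).items():
    q=[P(*x,70) for x in c]; print(n,[x[:2].round(1).tolist() for x in q],'mean',np.mean(q,0).round(1),[rc(x) for x in q])
for u,v in [(220,69),(468,69),(446,225),(225,224)]:
    print('corner',pt(d,u,v,70).round(1))
```

```text
pin [494.6 -79.7   0. ] [[0.8, 4.6, 0.0], [-0.8, -4.6, 0.0]]
fr [[572.2, -101.1], [541.9, -96.0], [558.2, -183.4], [528.2, -178.5]] mean [ 550.1 -139.7   70. ] [(np.float64(80.1), np.float64(-8.5)), (np.float64(49.4), np.float64(-8.3)), (np.float64(79.7), np.float64(-91.9)), (np.float64(49.3), np.float64(-92.0))]
out [[563.0, -108.0], [548.6, -104.7], [551.9, -174.6], [537.3, -172.3]] mean [ 550.2 -139.9   70. ] [(np.float64(72.2), np.float64(-16.8)), (np.float64(57.4), np.float64(-15.9)), (np.float64(72.0), np.float64(-84.2)), (np.float64(57.2), np.float64(-84.4))]
inn [[561.2, -109.3], [549.6, -107.2], [550.8, -171.5], [539.2, -169.8]] mean [ 550.2 -139.4   70. ] [(np.float64(70.5), np.float64(-18.3)), (np.float64(58.8), np.float64(-18.1)), (np.float64(70.4), np.float64(-81.4)), (np.float64(58.7), np.float64(-81.6))]
mark [[535.3, -115.0], [523.5, -113.2], [518.4, -112.1]] mean [ 525.7 -113.5   70. ] [(np.float64(46.0), np.float64(-28.2)), (np.float64(34.0), np.float64(-28.3)), (np.float64(28.8), np.float64(-28.1))]
corner [621.8 -39.9  70. ]
corner [ 584.1 -257.8   70. ]
corner [ 437.6 -237.    70. ]
corner [477.7 -11.5  70. ]
```

send_rows(
  rows=[
    [28, 3.5, 4, 0],
    [28, 0, 1.5, 0],
    [0, 0, 0, 0],
    [0, 0, 0, 0],
  ],
)

```text
t: 1.95
ee_pos: [494.1, -81.8, 144.9]
orientation: [1.33, 1.123, -1.329]
ft_force: [-0.2, -0.3, 0.8]
width: 87.8
```

Run:
```python
from h import *
d=grab('wrist'); save(d,'w2.png'); save(d,'w2z.png',(200,130,360,250),5)
plan([494.7,-81,77.3])
o,p,R=state(); print(proj(d,[p[0],p[1],118]),o['qvel'].round(3),R.round(3))
```

```text
pos [493.7 -81.8 145. ] F [-0.7  0.9 -0.3] w 87.8 t 2.0 turn -0.002 n 2
[np.float64(33.8), np.float64(0.3), np.float64(-0.6), np.float64(-0.001)]
[np.float64(33.8), np.float64(0.3), np.float64(-0.6), np.float64(-0.001)]
[281.72631545 241.83270512] [ 0.003 -0.021 -0.009  0.003  0.005  0.006] [[ 0.002  0.986 -0.165]
 [-0.002 -0.165 -0.986]
 [-1.     0.002  0.002]]
```

View pics/w2.png

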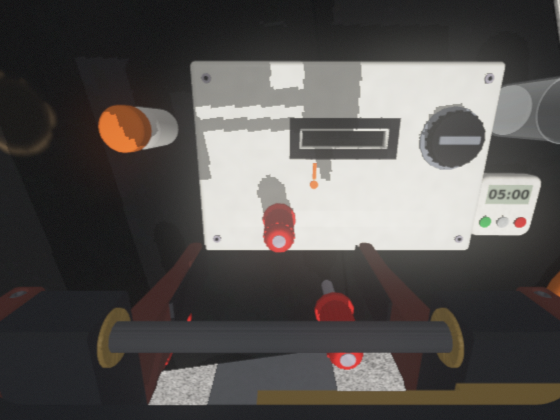

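View pics/w2z.png

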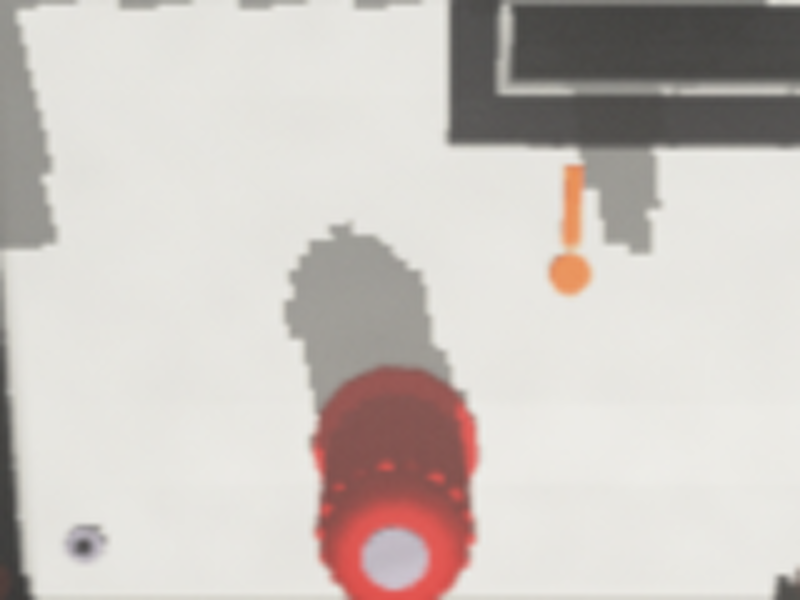

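send_rows(
  rows=[
    [34, 0.5, -1.5, 0],
    [30, 0, 0, 0],
    [0, 0, 0, 0],
    [0, 0, 0, 0],
  ],
)

```text
t: 2.33
ee_pos: [498.4, -83.7, 85.9]
orientation: [1.335, 1.114, -1.325]
ft_force: [-0.3, -0.5, 0.8]
width: 87.8
```

Run:
```python
from h import *
plan([494.7,-80,77.5])
```

```text
pos [498.4 -83.7  85.9] F [-0.3 -0.5  0.8] w 87.8 t 2.3333 turn -0.005 n 1
[np.float64(8.3), np.float64(-4.3), np.float64(-3.0), np.float64(-0.005)]
```

send_rows(
  rows=[
    [4.5, -4.3, -3, -0.005],
    [2, 0, 0, 0],
    [0, 0, 0, 0],
  ],
)

```text
t: 2.58
ee_pos: [496.5, -80.8, 83.6]
orientation: [1.334, 1.112, -1.318]
ft_force: [-0.4, 0.1, 0.6]
width: 87.6
```

Run:
```python
from h import *
plan([494.7,-80,77.5])
```

```text
pos [496.5 -80.8  83.6] F [-0.4  0.1  0.6] w 87.6 t 2.5833 turn -0.0 n 1
[np.float64(6.0), np.float64(-2.1), np.float64(-0.5), np.float64(-0.0)]
```

send_rows(
  rows=[
    [5, -2, -0.5, 0],
    [3, -1, 0, 0],
    [1, 0, 0, 0],
  ],
)

```text
t: 2.83
ee_pos: [495.4, -80.0, 76.8]
orientation: [1.336, 1.108, -1.314]
ft_force: [-0.0, -0.0, -0.1]
width: 88.0
```

Run:
```python
from h import *
plan([494.7,-80,77.5])
o,p,R=state(); print(R.round(4))
```

```text
pos [495.4 -80.   76.8] F [-0.  -0.  -0.1] w 88.0 t 2.8333 turn -0.0 n 1
[np.float64(-0.8), np.float64(-0.6), np.float64(0.1), np.float64(-0.0)]
[[ 0.0216  0.9863 -0.1634]
 [-0.0061 -0.1633 -0.9866]
 [-0.9997  0.0223  0.0025]]
```

send_rows(
  rows=[
    [0, -0.5, 0, 0],
    [0, 0, 0, 0],
    [0, 0, 0, 0],
    [0, 0, 0, 0],
    [0, 0, 0, 0],
    [0, 0, 0, 0],
  ],
  fingers=0,
)

```text
t: 3.33
ee_pos: [494.9, -79.8, 76.8]
orientation: [1.336, 1.108, -1.314]
ft_force: [0.3, -0.5, -0.2]
width: 51.3
```

Run:
```python
from h import *
plan([494.7,-80,77.5])
o,p,R=state(); print(R.round(4))
```

```text
pos [494.9 -79.8  76.8] F [ 0.3 -0.5 -0.2] w 51.3 t 3.3333 turn 0.0 n 1
[np.float64(-0.7), np.float64(-0.1), np.float64(0.2), np.float64(0.0)]
[[ 0.0215  0.9864 -0.1631]
 [-0.0061 -0.163  -0.9866]
 [-0.9998  0.0222  0.0025]]
```

send_rows(
  rows=[
    [0, 0, 0, 0],
    [0, 0, 0, 0],
    [0, 0, 0, 0],
    [0, 0, 0, 0],
    [0, 0, 0, 0],
    [0, 0, 0, 0],
  ],
)

```text
t: 3.83
ee_pos: [494.9, -80.1, 76.8]
orientation: [1.335, 1.108, -1.314]
ft_force: [-0.2, 0.3, -0.0]
width: 21.5
```

Run:
```python
from h import *
d=grab('wrist'); save(d,'w3.png')
plan([494.7,-80,77.5])
```

```text
pos [494.9 -80.1  76.8] F [-0.6 -0.5  0.4] w 21.7 t 3.8833 turn 0.0 n 1
[np.float64(-0.7), np.float64(-0.2), np.float64(-0.1), np.float64(0.0)]
```

View pics/w3.png

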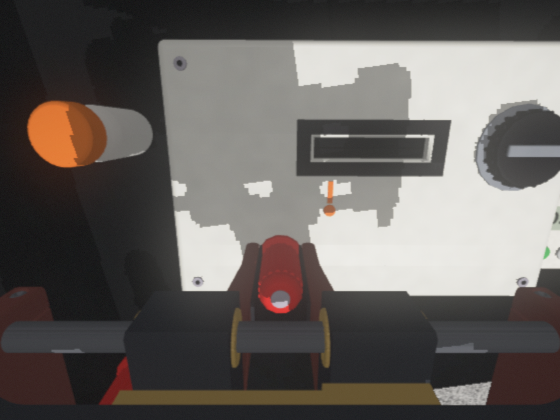

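send_rows(
  rows=[
    [-5, 0, 0, 0],
    [-5, 0, 0, 0],
    [-5, 0, 0, 0],
  ],
)

```text
t: 4.13
ee_pos: [494.3, -80.1, 91.9]
orientation: [1.335, 1.108, -1.315]
ft_force: [0.5, -0.1, -1.0]
width: 21.4
```

Run:
```python
from h import *
plan([494.9,-80,122],maxd=6)
```

```text
pos [494.3 -80.1  91.9] F [ 0.5 -0.1 -1. ] w 21.4 t 4.1333 turn 0.0 n 6
[np.float64(-5.0), np.float64(0.2), np.float64(-0.0), np.float64(0.0)]
[np.float64(-5.0), np.float64(0.2), np.float64(-0.0), np.float64(0.0)]
[np.float64(-5.0), np.float64(0.2), np.float64(-0.0), np.float64(0.0)]
[np.float64(-5.0), np.float64(0.2), np.float64(-0.0), np.float64(0.0)]
[np.float64(-5.0), np.float64(0.2), np.float64(-0.0), np.float64(0.0)]
[np.float64(-5.0), np.float64(0.2), np.float64(-0.0), np.float64(0.0)]
```

send_rows(
  rows=[
    [-5, 0.2, 0, 0],
    [-5, 0.2, 0, 0],
    [-5, 0.2, 0, 0],
    [-5, 0.2, 0, 0],
    [-6, 0.2, 0, 0],
    [-6, 0.2, 0, 0],
  ],
)

```text
t: 4.63
ee_pos: [494.7, -79.7, 128.2]
orientation: [1.335, 1.108, -1.315]
ft_force: [0.2, 0.2, -0.6]
width: 21.9
```

Run:
```python
from h import *
P=np.array([494.9,-80,0]); L=P+64.6*ex-28.2*ey; print('lock',L.round(1))
o,p,R=state(); print(p,R.round(4),o['ft_force'],o['width'])
d=grab('wrist'); save(d,'w4.png'); d=grab('side'); save(d,'s4z.png',(190,150,350,310),4)
```

```text
lock [ 554.  -118.4    0. ]
[494.69939091 -79.68658028 128.19411592] [[ 0.0208  0.9864 -0.1631]
 [-0.0059 -0.163  -0.9866]
 [-0.9998  0.0215  0.0025]] [ 0.16132131  0.21585725 -0.63313641] 21.912198577961323
```

View pics/s4z.png

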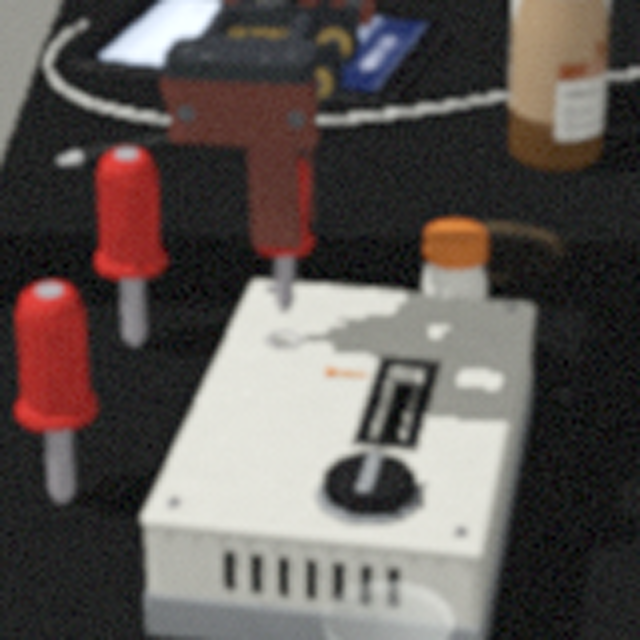

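View pics/w4.png

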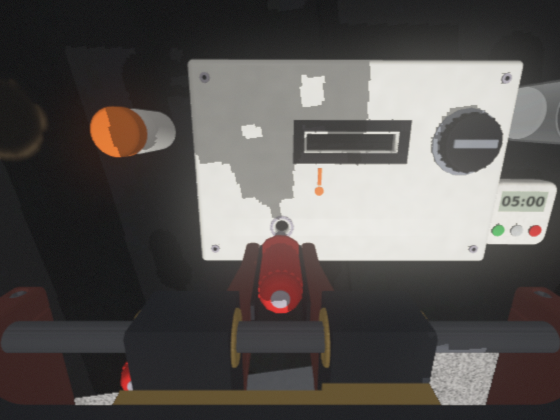

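The side view shows the pin held upright and clear of the cover. In the wrist view the empty parking hole is at (281,226) and the slot at (351,142), so I can measure from one to the other on a single plane.

Run:
```python
from h import *
d=load('wrist'); save(d,'w4z.png',(260,110,420,240),5)
```

```text
(no output)
```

View pics/w4z.png

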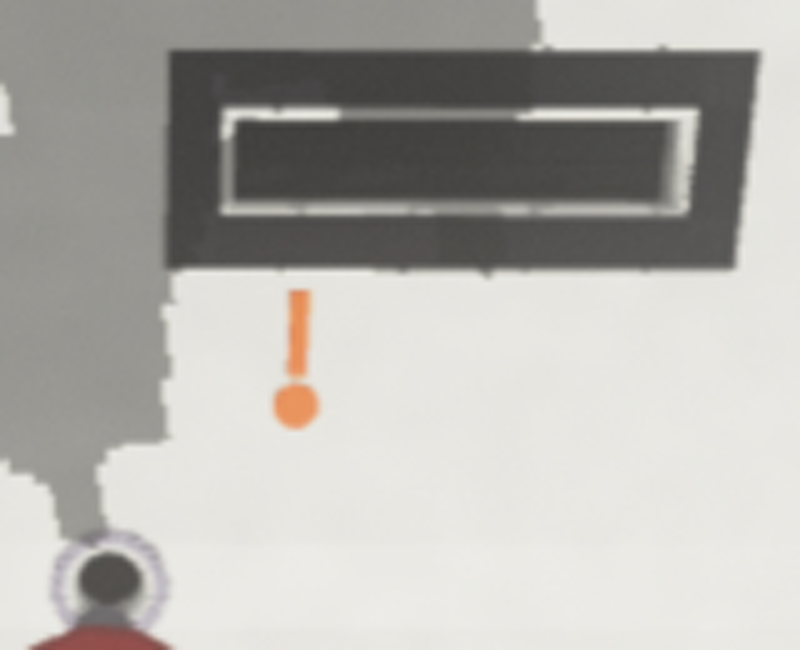

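Run:
```python
from h import *
d=load('wrist'); Z=lambda u,v:(260+u/5-.4,110+v/5-.4)
P=lambda u,v,z=70:pt(d,*Z(u,v),z)
H=P(109.5,585); print('hole',H.round(1),'r',(P(50,585)-H).round(1),(P(109.5,530)-H).round(1))
for n,c in dict(fr=[(170,51),(166,270),(760,51),(736,269)],out=[(222,107),(220,215),(699,108),(687,216)],mark=[(300,290),(298,375),(296,407)]).items():
    q=[P(*x)-H for x in c]; print(n,[(round(x@ex,1),round(x@ey,1)) for x in q])
```

```text
hole [494.8 -79.9  70. ] r [1.5 9.1 0. ] [ 8.9 -1.5  0. ]
fr [(np.float64(79.8), np.float64(-8.5)), (np.float64(48.9), np.float64(-8.3)), (np.float64(79.7), np.float64(-91.9)), (np.float64(49.0), np.float64(-92.0))]
out [(np.float64(72.1), np.float64(-16.0)), (np.float64(56.9), np.float64(-16.0)), (np.float64(71.9), np.float64(-84.1)), (np.float64(56.7), np.float64(-84.0))]
mark [(np.float64(46.0), np.float64(-28.1)), (np.float64(33.2), np.float64(-28.2)), (np.float64(28.3), np.float64(-28.1))]
```

```bash
cat >> h.py <<'E'
Pk=np.array([494.9,-80,0])
def T(y,z,x=0): # TCP target for pin at lock-frame (x,y)
    return Pk+(64.4+x)*ex+(-28.1+y)*ey+np.array([0,0,z])
def where():
    o,p,R=state(); q=p-Pk; print('lockframe x %.2f y %.2f  tipz-cover %.2f'%(q@ex-64.4,q@ey+28.1,p[2]-112.8),'F(reader)',np.round([o['ft_force']@ex,o['ft_force']@ey,o['ft_force'][2]],1),'w',round(o['width'],1),'t',round(o['t'],2),'tilt',R[:2,0].round(4)); return p
E
python3 - <<'E'
from h import *
where(); plan(T(-46,128),maxd=20)
E
```

```text
lockframe x -63.90 y 28.32  tipz-cover 15.89 F(reader) [-0.4 -0.1  0.2] w 21.4 t 4.73 tilt [ 0.0227 -0.0063]
pos [495.4 -79.9 128.7] F [-0.4 -0.1  0.2] w 21.4 t 4.7333 turn 0.0 n 5
[np.float64(0.5), np.float64(12.8), np.float64(14.9), np.float64(0.0)]
[np.float64(0.5), np.float64(12.8), np.float64(14.9), np.float64(0.0)]
[np.float64(0.5), np.float64(12.8), np.float64(14.9), np.float64(0.0)]
[np.float64(0.5), np.float64(12.8), np.float64(14.9), np.float64(0.0)]
[np.float64(0.5), np.float64(12.8), np.float64(14.9), np.float64(0.0)]
```

send_rows(
  rows=[
    [0.3, 12.8, 14.9, 0],
    [0.3, 12.8, 14.9, 0],
    [0.3, 12.8, 14.9, 0],
    [0.3, 12.8, 14.9, 0],
    [0.3, 8, 10, 0],
    [0, 3, 4, 0],
    [0, 0, 0, 0],
    [0, 0, 0, 0],
  ],
)

```text
t: 5.4
ee_pos: [544.9, -164.8, 128.0]
orientation: [1.335, 1.11, -1.314]
ft_force: [-0.4, 0.2, -0.5]
width: 21.9
```

Run:
```python
from h import *
where(); plan(T(-46,118),maxd=20)
```

```text
lockframe x -1.25 y -47.36  tipz-cover 15.17 F(reader) [-0.4  0.1 -0.5] w 21.9 t 5.4 tilt [ 0.0198 -0.0051]
pos [ 544.9 -164.8  128. ] F [-0.4  0.2 -0.5] w 21.9 t 5.4 turn 0.001 n 1
[np.float64(10.0), np.float64(1.0), np.float64(-1.4), np.float64(0.001)]
```

send_rows(
  rows=[
    [3, 1, -1, 0],
    [3, 0, -0.5, 0],
    [3, 0, 0, 0],
    [2, 0, 0, 0],
    [0, 0, 0, 0],
  ],
)

```text
t: 5.82
ee_pos: [544.2, -160.3, 115.3]
orientation: [1.333, 1.114, -1.314]
ft_force: [0.5, -1.2, -0.5]
width: 21.3
```

Run:
```python
from h import *
where(); plan(T(-46,114),maxd=20)
d=grab('wrist'); save(d,'w5.png'); d=grab('side'); save(d,'s5z.png',(190,150,350,310),4)
```

```text
lockframe x -2.68 y -43.12  tipz-cover 2.51 F(reader) [ 0.7 -1.1 -0.5] w 21.3 t 5.82 tilt [ 0.017  -0.0037]
pos [ 544.2 -160.3  115.3] F [ 0.5 -1.2 -0.5] w 21.3 t 5.8167 turn 0.004 n 1
[np.float64(1.4), np.float64(2.6), np.float64(2.9), np.float64(0.004)]
```

View pics/s5z.png

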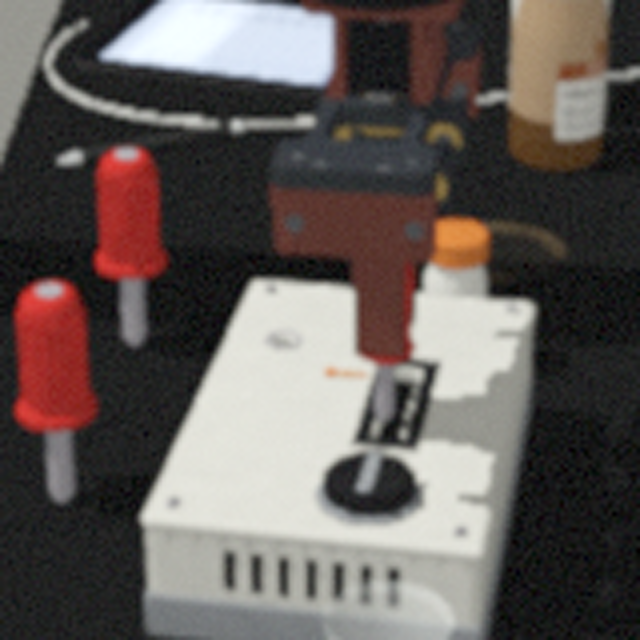

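View pics/w5.png

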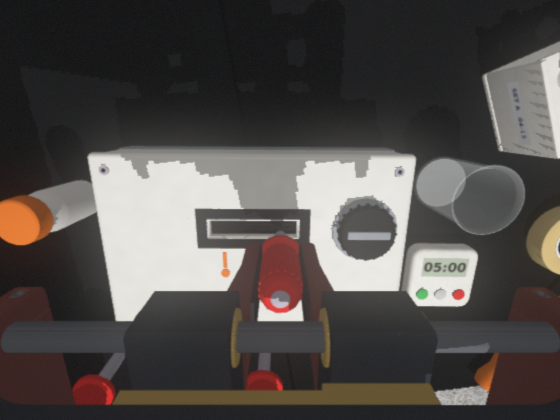

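send_rows(
  rows=[
    [0, 2.7, 2.9, 0],
    [0, 0, 0, 0],
    [0, 0, 0, 0],
    [0, 0, 0, 0],
  ],
)

```text
t: 6.25
ee_pos: [547.3, -164.3, 116.2]
orientation: [1.333, 1.113, -1.313]
ft_force: [0.4, 0.4, -0.5]
width: 21.4
```

Run:
```python
from h import *
where(); plan(T(-46,115),maxd=20)
```

```text
lockframe x 1.04 y -46.47  tipz-cover 3.38 F(reader) [ 0.3  0.5 -0.5] w 21.4 t 6.25 tilt [ 0.0184 -0.0043]
pos [ 547.3 -164.3  116.2] F [ 0.4  0.4 -0.5] w 21.4 t 6.25 turn 0.004 n 1
[np.float64(1.2), np.float64(-1.1), np.float64(-0.5), np.float64(0.004)]
```

send_rows(
  rows=[
    [0, -0.8, 0, 0.004],
    [0, 0, 0, 0],
    [0, 0, 0, 0],
  ],
)

```text
t: 6.5
ee_pos: [546.5, -164.3, 116.4]
orientation: [1.337, 1.11, -1.316]
ft_force: [-0.5, -0.5, -0.5]
width: 21.6
```

Run:
```python
from h import *
where()
```

```text
lockframe x 0.31 y -46.67  tipz-cover 3.58 F(reader) [-0.4 -0.6 -0.5] w 21.6 t 6.5 tilt [ 0.0188 -0.0044]
```

send_rows(
  rows=[
    [2, -0.3, 0, 0],
    [2, 0, 0, 0],
    [2, 0, 0, 0],
    [2, 0, 0, 0],
  ],
)

```text
t: 6.83
ee_pos: [546.5, -164.4, 108.1]
orientation: [1.337, 1.11, -1.316]
ft_force: [0.5, 0.4, -1.0]
width: 21.7
```

Run:
```python
from h import *
where()
```

```text
lockframe x 0.30 y -46.71  tipz-cover -4.68 F(reader) [ 0.4  0.5 -1. ] w 21.7 t 6.83 tilt [ 0.0196 -0.0046]
```

Inside the slot with no contact force. I'll keep going down towards the shuttle plate at about −14.

send_rows(
  rows=[
    [2, -0.2, 0, 0],
    [2, 0, 0, 0],
    [2, 0, 0, 0],
    [1.5, 0, 0, 0],
    [1, 0, 0, 0],
  ],
)

```text
t: 7.25
ee_pos: [546.4, -164.3, 98.3]
orientation: [1.337, 1.11, -1.316]
ft_force: [-1.9, 1.1, 12.3]
width: 21.3
```

Run:
```python
from h import *
where()
```

```text
lockframe x 0.22 y -46.66  tipz-cover -14.45 F(reader) [-2.   0.8 12.3] w 21.3 t 7.25 tilt [ 0.0191 -0.0044]
```

send_rows(
  rows=[
    [0, 0, -1.5, 0],
    [0, 0, -1.5, 0],
  ],
)

```text
t: 7.42
ee_pos: [547.3, -162.0, 98.7]
orientation: [1.336, 1.109, -1.316]
ft_force: [-0.7, -0.6, -0.4]
width: 21.5
```

Run:
```python
from h import *
where()
```

```text
lockframe x 0.71 y -44.28  tipz-cover -14.06 F(reader) [-0.5 -0.7 -0.4] w 21.5 t 7.42 tilt [ 0.0198 -0.0055]
```

send_rows(
  rows=[
    [0.4, -0.4, -1.5, 0],
    [0.4, -0.2, -1.5, 0],
    [0.4, 0, -1.5, 0],
  ],
)

```text
t: 7.67
ee_pos: [548.4, -158.3, 98.5]
orientation: [1.335, 1.106, -1.315]
ft_force: [-2.6, -2.1, 5.9]
width: 21.4
```

Run:
```python
from h import *
where()
```

```text
lockframe x 1.19 y -40.41  tipz-cover -14.31 F(reader) [-2.2 -2.5  5.9] w 21.4 t 7.67 tilt [ 0.022  -0.0076]
```

send_rows(
  rows=[
    [0.4, -1.2, -1.5, 0],
    [0.4, -0.6, -1.5, 0],
    [0.4, -0.3, -1.5, 0],
  ],
)

```text
t: 7.92
ee_pos: [548.7, -154.2, 98.5]
orientation: [1.335, 1.102, -1.312]
ft_force: [-0.6, -2.9, 6.9]
width: 21.4
```

Run:
```python
from h import *
where(); plan(T(-30,98))
```

```text
lockframe x 0.75 y -36.37  tipz-cover -14.33 F(reader) [-0.1 -3.   6.9] w 21.4 t 7.92 tilt [ 0.0256 -0.0098]
pos [ 548.7 -154.2   98.5] F [-0.6 -2.9  6.9] w 21.4 t 7.9167 turn 0.0 n 1
[np.float64(0.4), np.float64(-0.8), np.float64(-6.4), np.float64(0.0)]
```

send_rows(
  rows=[
    [0.4, -0.9, -1.5, 0],
    [0.4, -0.4, -1.5, 0],
    [0.4, -0.4, -1.5, 0],
  ],
)

```text
t: 8.17
ee_pos: [549.1, -150.2, 98.5]
orientation: [1.335, 1.098, -1.31]
ft_force: [0.2, -4.7, 7.5]
width: 21.7
```

Run:
```python
from h import *
where()
```

```text
lockframe x 0.55 y -32.31  tipz-cover -14.34 F(reader) [ 1.  -4.6  7.5] w 21.7 t 8.17 tilt [ 0.0291 -0.012 ]
```

send_rows(
  rows=[
    [0.3, -0.6, -1.5, 0],
    [0.3, -0.4, -1.5, 0],
    [0.3, -0.4, -1.5, 0],
  ],
)

```text
t: 8.42
ee_pos: [549.4, -145.6, 98.2]
orientation: [1.335, 1.096, -1.309]
ft_force: [-0.8, -2.3, 2.6]
width: 21.2
```

Run:
```python
from h import *
where()
```

```text
lockframe x 0.11 y -27.77  tipz-cover -14.55 F(reader) [-0.4 -2.4  2.6] w 21.2 t 8.42 tilt [ 0.0315 -0.0131]
```

send_rows(
  rows=[
    [0.4, -0.2, -1, 0],
    [0.4, -0.2, -1, 0],
  ],
)

```text
t: 8.58
ee_pos: [548.6, -142.5, 96.7]
orientation: [1.336, 1.098, -1.309]
ft_force: [0.2, -0.3, -0.8]
width: 21.5
```

Run:
```python
from h import *
where()
```

```text
lockframe x -1.21 y -24.76  tipz-cover -16.12 F(reader) [ 0.2 -0.2 -0.8] w 21.5 t 8.58 tilt [ 0.03   -0.0117]
```

send_rows(
  rows=[
    [1.5, 0.5, 0, 0],
    [1.5, 0.3, 0, 0],
  ],
)

```text
t: 8.75
ee_pos: [549.1, -141.7, 92.9]
orientation: [1.336, 1.099, -1.31]
ft_force: [2.3, -1.3, -0.4]
width: 21.6
```

Run:
```python
from h import *
where()
```

```text
lockframe x -0.82 y -23.90  tipz-cover -19.87 F(reader) [ 2.5 -0.9 -0.4] w 21.6 t 8.75 tilt [ 0.0291 -0.0107]
```

It dropped into the shuttle hole. Now down to the bed at −24.

send_rows(
  rows=[
    [1.5, 0.3, 0, 0],
    [1.3, 0.2, 0, 0],
    [0, 0, 0, 0],
  ],
)

```text
t: 9.0
ee_pos: [549.6, -141.5, 88.9]
orientation: [1.336, 1.1, -1.31]
ft_force: [0.7, -2.1, 0.3]
width: 21.4
```

Run:
```python
from h import *
where(); plan(T(0,90),maxd=2)
```

```text
lockframe x -0.42 y -23.68  tipz-cover -23.93 F(reader) [ 1.  -1.9  0.3] w 21.4 t 9.0 tilt [ 0.0281 -0.0102]
pos [ 549.6 -141.5   88.9] F [ 0.7 -2.1  0.3] w 21.4 t 9.0 turn 0.001 n 12
[np.float64(-0.1), np.float64(0.0), np.float64(-2.0), np.float64(0.0)]
[np.float64(-0.1), np.float64(0.0), np.float64(-2.0), np.float64(0.0)]
[np.float64(-0.1), np.float64(0.0), np.float64(-2.0), np.float64(0.0)]
[np.float64(-0.1), np.float64(0.0), np.float64(-2.0), np.float64(0.0)]
[np.float64(-0.1), np.float64(0.0), np.float64(-2.0), np.float64(0.0)]
[np.float64(-0.1), np.float64(0.0), np.float64(-2.0), np.float64(0.0)]
[np.float64(-0.1), np.float64(0.0), np.float64(-2.0), np.float64(0.0)]
[np.float64(-0.1), np.float64(0.0), np.float64(-2.0), np.float64(0.0)]
[np.float64(-0.1), np.float64(0.0), np.float64(-2.0), np.float64(0.0)]
[np.float64(-0.1), np.float64(0.0), np.float64(-2.0), np.float64(0.0)]
[np.float64(-0.1), np.float64(0.0), np.float64(-2.0), np.float64(0.0)]
[np.float64(-0.1), np.float64(0.0), np.float64(-2.0), np.float64(0.0)]
```

send_rows(
  rows=[
    [-0.6, 0.2, 0, 0],
    [0, 0, -1, 0],
    [0, 0, -1.2, 0],
    [0, 0, -1.5, 0],
  ],
)

```text
t: 9.33
ee_pos: [549.9, -140.8, 89.2]
orientation: [1.331, 1.098, -1.311]
ft_force: [-1.4, -9.5, -0.7]
width: 21.6
```

Run:
```python
from h import *
where()
```

```text
lockframe x -0.25 y -22.86  tipz-cover -23.62 F(reader) [ 0.1 -9.6 -0.7] w 21.6 t 9.33 tilt [ 0.027  -0.0147]
```

send_rows(
  rows=[
    [0, 0, -2, 0],
    [0, 0, -2, 0],
    [0, 0, -2, 0],
  ],
)

```text
t: 9.58
ee_pos: [550.0, -139.5, 89.2]
orientation: [1.323, 1.095, -1.313]
ft_force: [-2.0, -9.4, -2.2]
width: 21.9
```

Run:
```python
from h import *
where()
```

```text
lockframe x -0.27 y -21.64  tipz-cover -23.61 F(reader) [-0.4 -9.6 -2.2] w 21.9 t 9.58 tilt [ 0.026  -0.0221]
```

send_rows(
  rows=[
    [0, 0, -4, 0],
    [0, 0, -4, 0],
  ],
)

```text
t: 9.75
ee_pos: [550.8, -135.2, 89.2]
orientation: [1.317, 1.092, -1.315]
ft_force: [-1.2, -9.8, -0.6]
width: 21.8
```

Run:
```python
from h import *
where()
```

```text
lockframe x -0.22 y -17.28  tipz-cover -23.59 F(reader) [ 0.5 -9.8 -0.6] w 21.8 t 9.75 tilt [ 0.0255 -0.0274]
```

send_rows(
  rows=[
    [0, 0, -6, 0],
    [0, 0, -5, 0],
  ],
)

```text
t: 9.92
ee_pos: [552.0, -128.0, 89.2]
orientation: [1.312, 1.088, -1.316]
ft_force: [-0.7, -10.7, -0.5]
width: 21.2
```

Run:
```python
from h import *
where()
```

```text
lockframe x -0.25 y -9.90  tipz-cover -23.60 F(reader) [  1.1 -10.6  -0.5] w 21.2 t 9.92 tilt [ 0.0248 -0.0329]
```

send_rows(
  rows=[
    [0, 0, -5, 0],
    [0, 0, -4, 0],
  ],
)

```text
t: 10.08
ee_pos: [552.9, -122.3, 89.2]
orientation: [1.306, 1.086, -1.318]
ft_force: [-1.1, -10.8, -1.2]
width: 21.5
```

Run:
```python
from h import *
where()
```

```text
lockframe x -0.24 y -4.14  tipz-cover -23.57 F(reader) [  0.6 -10.9  -1.2] w 21.5 t 10.08 tilt [ 0.0242 -0.0382]
```

send_rows(
  rows=[
    [0.2, 0.1, -4, 0],
    [0.2, 0.1, -3.5, 0],
  ],
)

```text
t: 10.25
ee_pos: [553.8, -118.1, 89.2]
orientation: [1.301, 1.083, -1.319]
ft_force: [-1.6, -10.7, 2.1]
width: 21.4
```

Run:
```python
from h import *
where()
```

```text
lockframe x -0.06 y 0.16  tipz-cover -23.65 F(reader) [  0.1 -10.9   2.1] w 21.4 t 10.25 tilt [ 0.0233 -0.0434]
```

send_rows(
  rows=[
    [0.3, 0, -3, 0],
  ],
)

```text
t: 10.33
ee_pos: [554.1, -116.7, 89.1]
orientation: [1.298, 1.082, -1.32]
ft_force: [-2.3, -10.0, 3.7]
width: 21.8
```

Run:
```python
from h import *
where()
```

```text
lockframe x -0.04 y 1.58  tipz-cover -23.68 F(reader) [ -0.6 -10.3   3.7] w 21.8 t 10.33 tilt [ 0.023 -0.046]
```

send_rows(
  rows=[
    [0.5, 0, -2.5, 0],
  ],
)

```text
t: 10.42
ee_pos: [554.3, -115.8, 89.1]
orientation: [1.295, 1.08, -1.32]
ft_force: [-1.6, -10.2, 4.5]
width: 21.5
```

Run:
```python
from h import *
where()
```

```text
lockframe x 0.05 y 2.47  tipz-cover -23.74 F(reader) [  0.1 -10.4   4.5] w 21.5 t 10.42 tilt [ 0.0227 -0.0486]
```

send_rows(
  rows=[
    [0.6, 0, -2.5, 0],
  ],
)

```text
t: 10.5
ee_pos: [554.5, -115.4, 89.0]
orientation: [1.292, 1.079, -1.321]
ft_force: [-4.2, -14.7, 6.8]
width: 21.8
```

Run:
```python
from h import *
where()
d=grab('side'); save(d,'s6z.png',(230,190,330,290),6)
d=grab('wrist'); save(d,'w6z.png',(200,130,360,330),4)
```

```text
lockframe x 0.17 y 2.95  tipz-cover -23.79 F(reader) [ -1.8 -15.2   6.8] w 21.8 t 10.5 tilt [ 0.0224 -0.0519]
```

View pics/s6z.png

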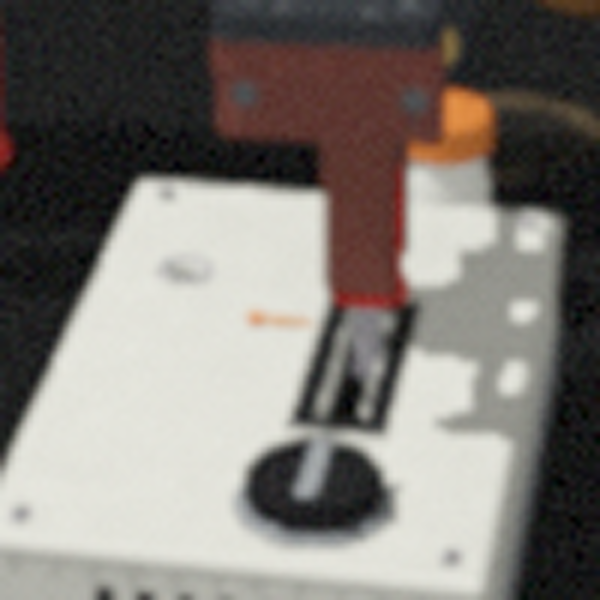

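View pics/w6z.png

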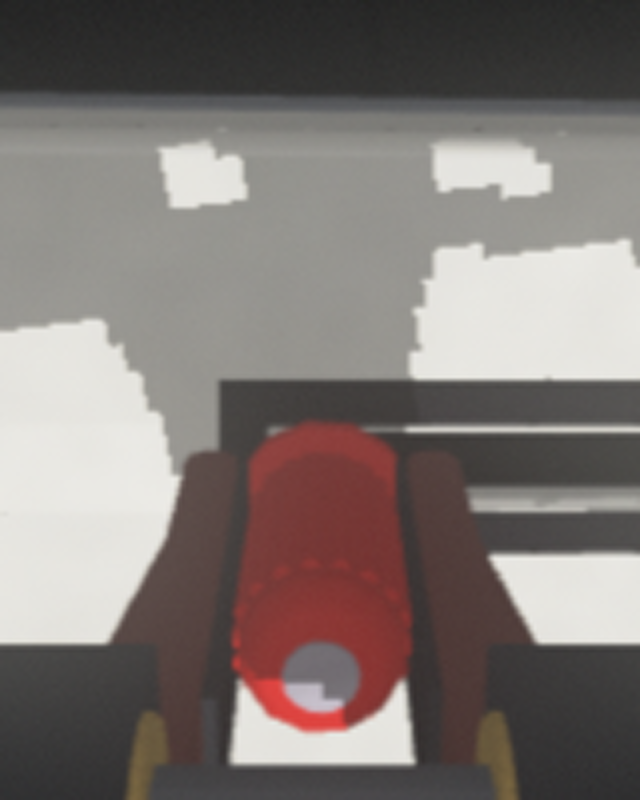

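send_rows(
  rows=[
    [0.5, 0, 0, 0],
    [0.6, 0, 0, 0],
  ],
)

```text
t: 10.77
ee_pos: [554.1, -116.5, 88.5]
orientation: [1.291, 1.078, -1.322]
ft_force: [0.2, -0.4, 0.0]
width: 21.4
```

Run:
```python
from h import *
where()
```

```text
lockframe x -0.02 y 1.72  tipz-cover -24.28 F(reader) [ 0.3 -0.4  0. ] w 21.4 t 10.77 tilt [ 0.022 -0.053]
```

send_rows(
  rows=[
    [1, 0, 0, 0],
    [1, 0, 0, 0],
  ],
)

```text
t: 10.93
ee_pos: [553.9, -116.4, 86.4]
orientation: [1.292, 1.078, -1.322]
ft_force: [1.0, -2.1, 0.9]
width: 21.4
```

Run:
```python
from h import *
where()
```

```text
lockframe x -0.26 y 1.85  tipz-cover -26.44 F(reader) [ 1.3 -1.9  0.9] w 21.4 t 10.93 tilt [ 0.0217 -0.0524]
```

send_rows(
  rows=[
    [1.5, 0, 0.1, 0],
    [1.5, 0, 0.1, 0],
    [1.5, 0, 0.1, 0],
  ],
)

```text
t: 11.18
ee_pos: [554.2, -116.6, 81.5]
orientation: [1.292, 1.078, -1.322]
ft_force: [-0.6, -0.9, 0.9]
width: 21.4
```

Run:
```python
from h import *
where()
```

```text
lockframe x 0.08 y 1.67  tipz-cover -31.27 F(reader) [-0.4 -1.   0.9] w 21.4 t 11.18 tilt [ 0.0221 -0.0524]
```

send_rows(
  rows=[
    [1.5, 0, 0.1, 0],
    [1, 0, 0.2, 0],
  ],
)

```text
t: 11.35
ee_pos: [554.1, -116.8, 78.5]
orientation: [1.291, 1.079, -1.322]
ft_force: [0.3, -0.6, -0.0]
width: 21.5
```

Run:
```python
from h import *
where()
```

```text
lockframe x -0.00 y 1.42  tipz-cover -34.32 F(reader) [ 0.4 -0.5 -0. ] w 21.5 t 11.35 tilt [ 0.0216 -0.0522]
```

send_rows(
  rows=[
    [1, 0, 0.2, 0],
    [0.7, 0, 0.1, 0],
  ],
)

```text
t: 11.52
ee_pos: [554.1, -117.0, 77.0]
orientation: [1.291, 1.079, -1.322]
ft_force: [-4.1, 0.9, 18.3]
width: 21.3
```

Run:
```python
from h import *
where()
```

```text
lockframe x 0.06 y 1.25  tipz-cover -35.77 F(reader) [-4.2  0.3 18.3] w 21.3 t 11.52 tilt [ 0.0213 -0.0518]
```

send_rows(
  rows=[
    [-0.3, 0, 0, 0],
    [0, 0, 0, 0],
    [0, 0, 0, 0],
    [0, 0, 0, 0],
    [0, 0, 0, 0],
    [0, 0, 0, 0],
    [0, 0, 0, 0],
    [0, 0, 0, 0],
  ],
  fingers=0.8,
)

```text
t: 12.18
ee_pos: [553.4, -116.3, 76.8]
orientation: [1.292, 1.081, -1.323]
ft_force: [-0.4, 0.4, 0.7]
width: 69.2
```

Run:
```python
from h import *
where()
d=grab('wrist'); save(d,'w7.png')
d=grab('side'); save(d,'s7z.png',(230,190,330,290),6)
```

```text
lockframe x -0.72 y 1.80  tipz-cover -36.05 F(reader) [-0.5  0.3  0.7] w 69.2 t 12.18 tilt [ 0.0198 -0.0508]
```

View pics/w7.png

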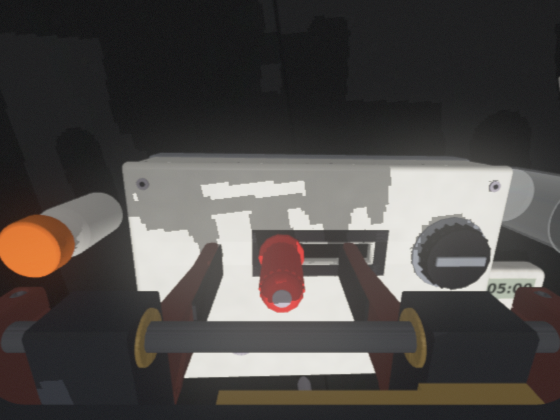

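View pics/s7z.png

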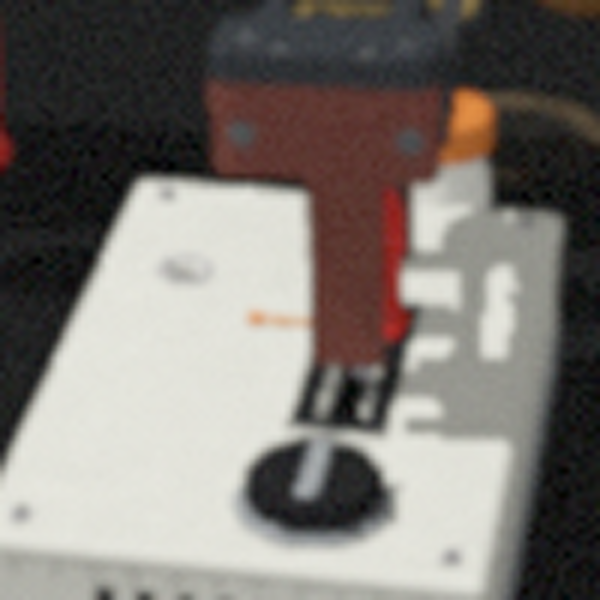

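Released. The pin is standing between the open fingers. I'll retreat upward and check.

send_rows(
  rows=[
    [-5, 0, 0, 0],
    [-8, 0, 0, 0],
    [-12, 0, 0, 0],
    [-15, 0, 0, 0],
    [-20, 0, 0, 0],
    [-20, 0, 0, 0],
    [-15, 0, 0, 0],
    [-5, 0, 0, 0],
    [0, 0, 0, 0],
  ],
)

```text
t: 13.03
ee_pos: [551.6, -110.8, 187.8]
orientation: [1.293, 1.079, -1.321]
ft_force: [1.1, 0.1, 0.2]
width: 70.2
```

Run:
```python
from h import *
p=where()
d=grab('wrist'); save(d,'w8.png')
d=grab('side'); save(d,'s8z.png',(230,170,330,270),6)
```

```text
lockframe x -3.41 y 6.99  tipz-cover 75.05 F(reader) [1.  0.2 0.2] w 70.2 t 13.03 tilt [ 0.0227 -0.0511]
```

View pics/w8.png

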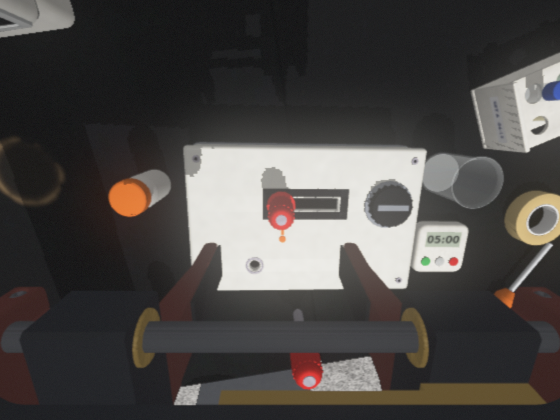

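View pics/s8z.png

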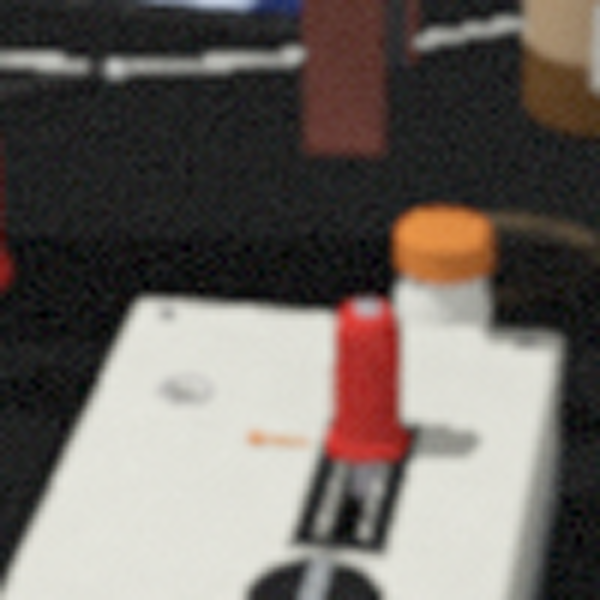

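The side view shows the pin standing upright at the mark, with grey below the collar at (365,475). I'll triangulate the pin top to confirm its height.

Run:
```python
from h import *
s=load('side'); w=load('wrist'); L=T(0,0); print('lock',L.round(1))
save(w,'w8z.png',(230,170,370,290),5)
t=grab('top'); save(t,'t8z.png',(280,150,400,250),6)
us=(230+367/6-.42,170+306/6-.42)
print('side px',us,'expected for home',proj(s,L+[0,0,118]).round(1),'5mm up',proj(s,L+[0,0,123]).round(1))
print('wrist expected',proj(w,L+[0,0,118]).round(1), proj(w,L+[0,0,123]).round(1))
print('top expected',proj(t,L+[0,0,118]).round(1))
print('side ray at 118',pt(s,*us,118).round(1))
print('collar bottom centre expected', ((proj(s,L+[0,0,70])-[230,170])*6).round())
g=s['depth'];print('depth pin top side',pt(s,*us).round(1))
```

```text
lock [ 553.8 -118.2    0. ]
side px (290.74666666666667, 220.58) expected for home [291.1 221.9] 5mm up [291.2 219.5]
wrist expected [286.1 218.8] [286.5 220.6]
top expected [328.3 187.7]
side ray at 118 [ 553.2 -112.8  118. ]
collar bottom centre expected [364. 444.]
depth pin top side [ 553.1 -116.8  120.1]
```

View pics/w8z.png

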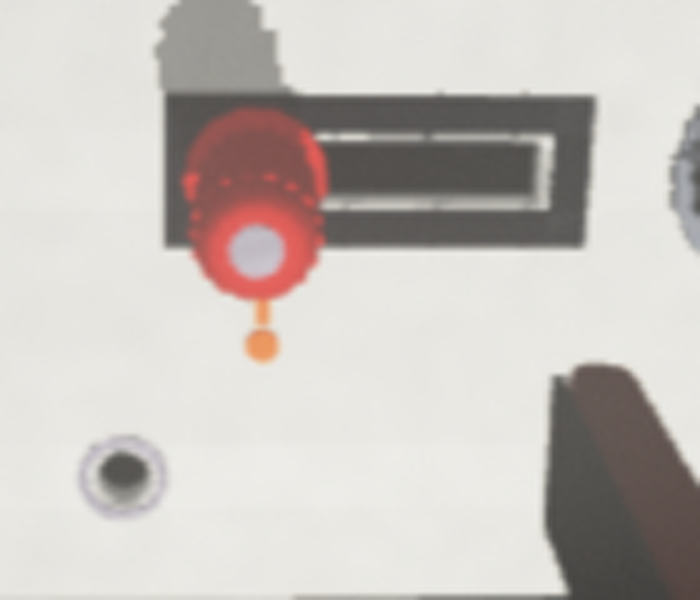

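View pics/t8z.png

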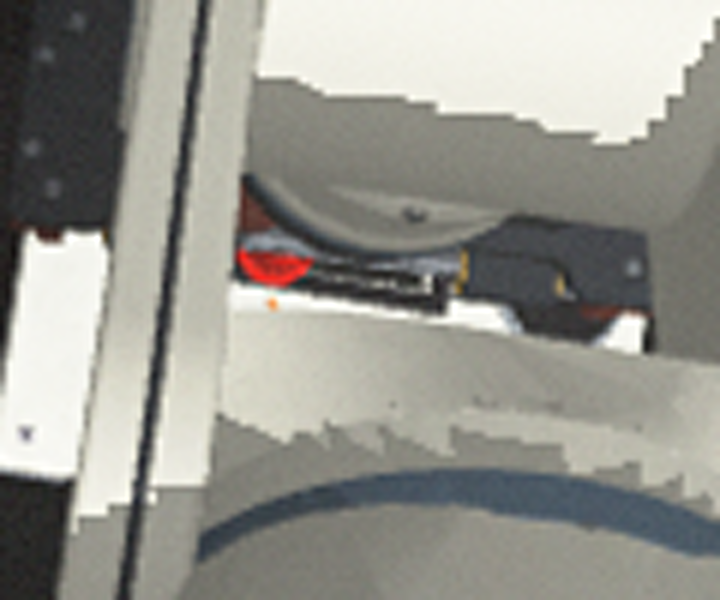

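Run:
```python
from h import *
w=grab('wrist'); s=grab('side')
save(w,'w9z.png',(230,170,370,290),5); save(s,'s9z.png',(245,200,325,275),8)
```

```text
(no output)
```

View pics/w9z.png

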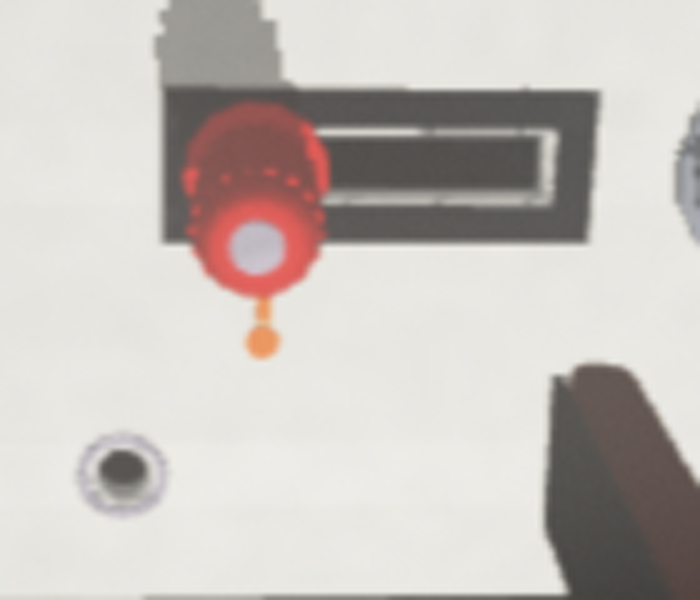

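View pics/s9z.png

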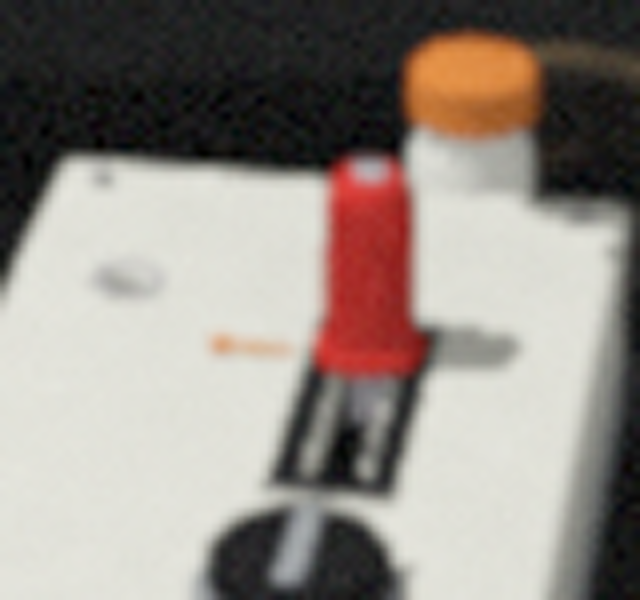

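Run:
```python
from h import *
w=load('wrist');s=load('side')
Z=lambda u,v:(230+u/5-.4,170+v/5-.4)
P=lambda u,v,z:pt(w,*Z(u,v),z)
H=P(122.5,476,70); print('hole',H.round(1))
rel=lambda p:((p-H)@ex).round(1),
R=lambda p:(round((p-H)@ex,1),round((p-H)@ey,1))
print('frame',[R(P(*c,70)) for c in [(163,88),(163,242),(600,92),(588,242)]],'expect 79.8,-8.4 / 49,-92')
print('dot',R(P(262,342,70)),'exp 28.4,-28.1')
for z in (116,118,120,122): print('pin top z',z,R(P(257.5,248,z)),'exp 64.4,-28.1')
for z in (74,76,78): print('collar rim centre z',z,'back edge',R(P(257,101,z)),'L',R(P(183,178,z)),'R',R(P(330,178,z)),'exp back 78.4; L -14.1 R -42.1')
Zs=lambda u,v:(245+u/8-.44,200+v/8-.44)
for z in (118,120,122): 
    q=pt(s,*Zs(369,168),z)-Pk; print('side top',z,(q@ex).round(1),(q@ey).round(1))
for u,v in [(315,355),(428,355),(370,378)]:
    q=pt(s,*Zs(u,v),70)-Pk; print('side collar',(q@ex).round(1),(q@ey).round(1))
# parked reference hole in side
q=pt(s,*Zs(128,278),70)-Pk; print('side parkhole',(q@ex).round(1),(q@ey).round(1))
q=pt(s,*Zs(222,344),70)-Pk; print('side dot',(q@ex).round(1),(q@ey).round(1))
```

```text
hole [494.7 -79.8  70. ]
frame [(np.float64(80.1), np.float64(-8.4)), (np.float64(49.7), np.float64(-8.3)), (np.float64(79.6), np.float64(-91.9)), (np.float64(49.6), np.float64(-91.8))] expect 79.8,-8.4 / 49,-92
dot (np.float64(28.9), np.float64(-27.9)) exp 28.4,-28.1
pin top z 116 (np.float64(63.0), np.float64(-24.2)) exp 64.4,-28.1
pin top z 118 (np.float64(63.6), np.float64(-24.1)) exp 64.4,-28.1
pin top z 120 (np.float64(64.3), np.float64(-24.0)) exp 64.4,-28.1
pin top z 122 (np.float64(64.9), np.float64(-23.9)) exp 64.4,-28.1
collar rim centre z 74 back edge (np.float64(78.5), np.float64(-26.0)) L (np.float64(63.6), np.float64(-12.2)) R (np.float64(63.6), np.float64(-40.1)) exp back 78.4; L -14.1 R -42.1
collar rim centre z 76 back edge (np.float64(78.9), np.float64(-25.9)) L (np.float64(64.1), np.float64(-12.2)) R (np.float64(64.1), np.float64(-39.9)) exp back 78.4; L -14.1 R -42.1
collar rim centre z 78 back edge (np.float64(79.3), np.float64(-25.8)) L (np.float64(64.7), np.float64(-12.2)) R (np.float64(64.7), np.float64(-39.7)) exp back 78.4; L -14.1 R -42.1
side top 118 62.8 -22.8
side top 120 63.3 -26.6
side top 122 63.9 -30.5
side collar 51.5 -30.3
side collar 78.4 -25.6
side collar 66.2 -38.9
side parkhole -0.5 -0.4
side dot 28.4 -29.0
```

The parking hole and frame check out. The pin, however, leans about 0.045 rad towards +y, with its collar centre about 2 mm and its top about 4 mm off. That is likely still within tolerance but has little margin, so I'll nudge its top upright with one open finger.

Run:
```python
from h import *
where(); plan(T(3.5,140),maxd=20)
```

```text
lockframe x -5.02 y 6.92  tipz-cover 71.74 F(reader) [ 0.  -0.1  0.9] w 70.3 t 13.28 tilt [ 0.0173 -0.0501]
pos [ 550.  -110.6  184.5] F [-0.  -0.1  0.9] w 70.3 t 13.2833 turn 0.015 n 3
[np.float64(14.9), np.float64(1.3), np.float64(0.5), np.float64(0.005)]
[np.float64(14.9), np.float64(1.3), np.float64(0.5), np.float64(0.005)]
[np.float64(14.9), np.float64(1.3), np.float64(0.5), np.float64(0.005)]
```

send_rows(
  rows=[
    [12, 1.3, 0.4, 0.005],
    [12, 1.3, 0.4, 0.005],
    [12, 1.3, 0.4, 0.005],
    [4, 0, 0, 0],
    [0, 0, 0, 0],
    [0, 0, 0, 0],
    [0, 0, 0, 0],
  ],
  fingers=0.47,
)

```text
t: 13.87
ee_pos: [551.2, -114.3, 134.4]
orientation: [1.299, 1.083, -1.344]
ft_force: [0.5, 0.2, 0.1]
width: 41.3
```

Run:
```python
from h import *
where(); plan(T(4,108),maxd=8)
```

```text
lockframe x -3.24 y 3.45  tipz-cover 21.59 F(reader) [0.5 0.3 0.1] w 41.3 t 13.87 tilt [ 0.0066 -0.0478]
pos [ 551.2 -114.3  134.4] F [0.5 0.2 0.1] w 41.3 t 13.8667 turn -0.002 n 4
[np.float64(6.6), np.float64(0.7), np.float64(-0.4), np.float64(-0.0)]
[np.float64(6.6), np.float64(0.7), np.float64(-0.4), np.float64(-0.0)]
[np.float64(6.6), np.float64(0.7), np.float64(-0.4), np.float64(-0.0)]
[np.float64(6.6), np.float64(0.7), np.float64(-0.4), np.float64(-0.0)]
```

send_rows(
  rows=[
    [6, 1, -0.4, 0],
    [6, 0.7, -0.4, 0],
    [6, 0.5, -0.4, 0],
    [5, 0.3, -0.3, 0],
    [0, 0, 0, 0],
    [0, 0, 0, 0],
  ],
)

```text
t: 14.37
ee_pos: [555.2, -114.4, 109.9]
orientation: [1.3, 1.081, -1.342]
ft_force: [0.4, -0.4, 0.1]
width: 41.2
```

Run:
```python
from h import *
where()
```

```text
lockframe x 0.73 y 4.03  tipz-cover -2.86 F(reader) [ 0.4 -0.3  0.1] w 41.2 t 14.37 tilt [ 0.0088 -0.0483]
```

send_rows(
  rows=[
    [0, 0, 4, 0],
    [0, 0, 4, 0],
    [0, 0, 1, 0],
    [0, 0, 0, 0],
  ],
)

```text
t: 14.7
ee_pos: [553.9, -124.2, 110.8]
orientation: [1.3, 1.081, -1.342]
ft_force: [-0.6, 0.4, 0.3]
width: 41.0
```

Run:
```python
from h import *
where()
```

```text
lockframe x 0.98 y -5.87  tipz-cover -1.98 F(reader) [-0.6  0.3  0.3] w 41.0 t 14.7 tilt [ 0.0095 -0.0485]
```

send_rows(
  rows=[
    [0, -0.3, 1.5, 0],
    [0, 0, 1.5, 0],
  ],
)

```text
t: 14.87
ee_pos: [553.2, -127.5, 111.4]
orientation: [1.3, 1.08, -1.341]
ft_force: [-0.5, -0.4, 0.4]
width: 41.6
```

Run:
```python
from h import *
where()
```

```text
lockframe x 0.90 y -9.22  tipz-cover -1.41 F(reader) [-0.4 -0.4  0.4] w 41.6 t 14.87 tilt [ 0.0102 -0.0486]
```

send_rows(
  rows=[
    [0, -0.3, 1.2, 0],
    [0, 0, 1, 0],
  ],
)

```text
t: 15.03
ee_pos: [552.7, -130.0, 111.8]
orientation: [1.301, 1.08, -1.341]
ft_force: [-0.0, 0.2, 0.9]
width: 41.6
```

Run:
```python
from h import *
where()
w=grab('wrist');s=grab('side')
save(w,'w10.png',(180,150,380,300),4); save(s,'s10z.png',(245,200,325,275),8)
```

```text
lockframe x 0.74 y -11.76  tipz-cover -1.05 F(reader) [-0.   0.2  0.9] w 41.6 t 15.03 tilt [ 0.0108 -0.0487]
```

View pics/w10.png

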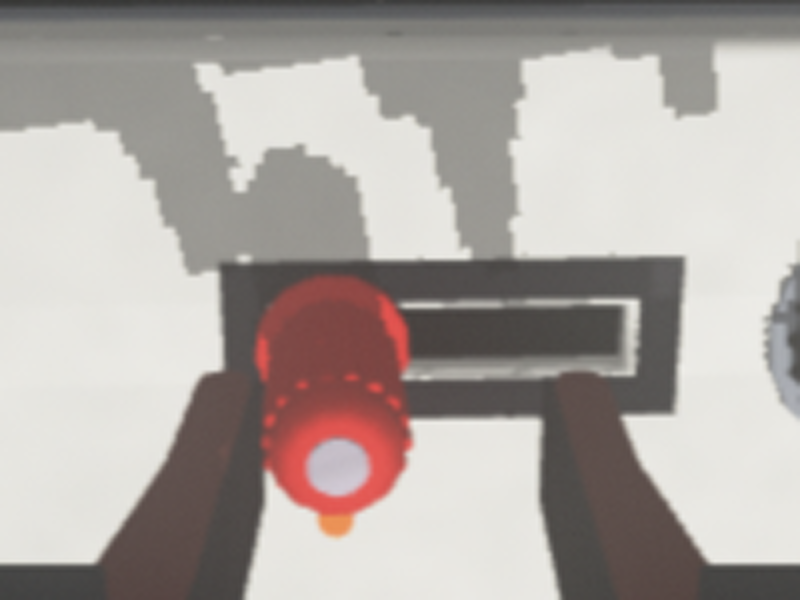

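View pics/s10z.png

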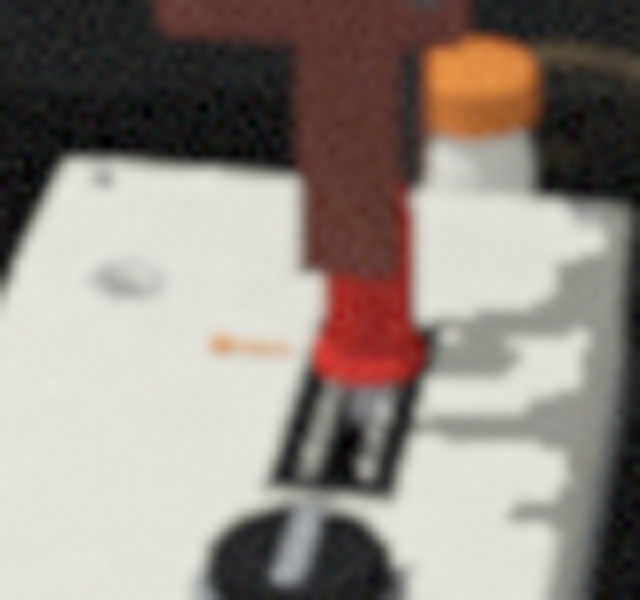

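Run:
```python
from h import *
w=load('wrist');s=load('side')
P=lambda u,v,z:pt(w,180+u/4-.375,150+v/4-.375,z)
F=np.mean([P(684,257,70)-79.8*ex+92*ey,P(674,413,70)-49.0*ex+92*ey,P(222,263,70)-79.8*ex+8.4*ey],0)
L=F+64.4*ex-28.1*ey
R=lambda p:(round((p-L)@ex,1),round((p-L)@ey,1))
print('dot',R(P(336,520,70)))
for z in (116,118,120): print('top',z,R(P(338,466,z)))
print('collar L,R at 73',R(P(256,353,73)),R(P(410,353,73)),'back',R(P(333,275,74)))
```

```text
dot (np.float64(-35.9), np.float64(-0.0))
top 116 (np.float64(-1.3), np.float64(-1.3))
top 118 (np.float64(-0.3), np.float64(-1.3))
top 120 (np.float64(0.7), np.float64(-1.3))
collar L,R at 73 (np.float64(-0.5), np.float64(13.6)) (np.float64(-1.1), np.float64(-14.0)) back (np.float64(14.2), np.float64(-0.5))
```

The pin is now nearly centred: collar about −0.2 mm and top about −1.3 mm. I'll back off and lift away.

send_rows(
  rows=[
    [0, 0, -4, 0],
    [0, 0, -4, 0],
    [0, 0, -2, 0],
    [-3, 0, 0, 0],
    [-10, 0, 0, 0],
    [-15, 0, 0, 0],
    [-20, 0, 0, 0],
    [-20, 0, 0, 0],
    [-10, 0, 0, 0],
    [0, 0, 0, 0],
  ],
)

```text
t: 15.97
ee_pos: [553.0, -113.9, 194.4]
orientation: [1.299, 1.083, -1.342]
ft_force: [0.0, 0.2, -0.3]
width: 41.2
```

send_rows(
  rows=[
    [0, 0, 0, 0],
    [0, 0, 0, 0],
    [0, 0, 0, 0],
  ],
)

```text
t: 16.22
ee_pos: [552.8, -113.8, 194.4]
orientation: [1.299, 1.082, -1.341]
ft_force: [-0.1, -0.4, -0.2]
width: 41.1
```

Run:
```python
from h import *
where()
w=grab('wrist');s=grab('side')
save(w,'w11.png',(220,150,370,290),5); save(s,'s11z.png',(245,200,325,275),8);save(w,'w11f.png')
```

```text
lockframe x -1.71 y 4.18  tipz-cover 81.63 F(reader) [-0.1 -0.4 -0.2] w 41.1 t 16.22 tilt [ 0.0094 -0.0485]
```

View pics/w11.png

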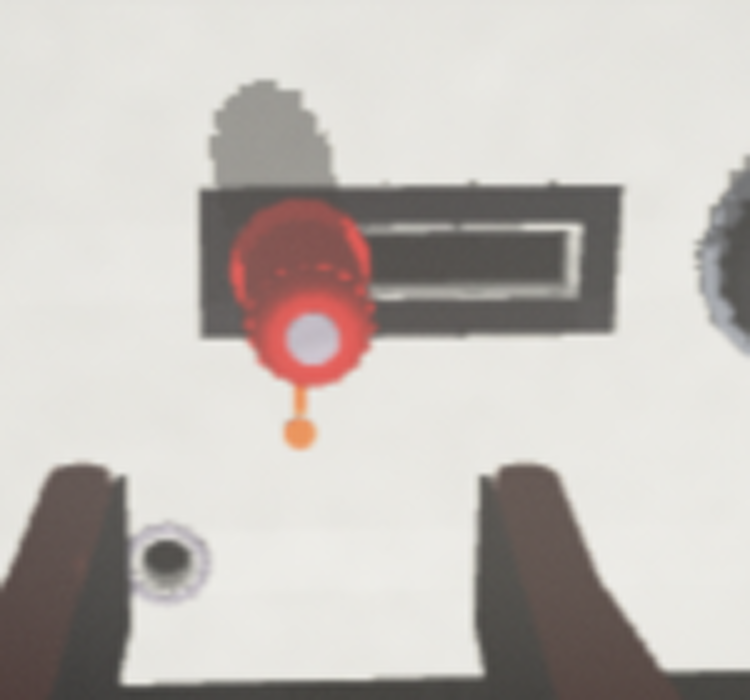

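View pics/s11z.png

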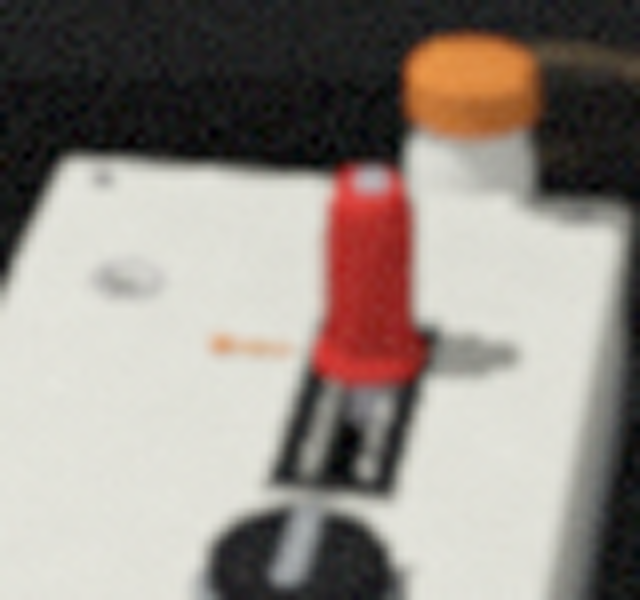

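View pics/w11f.png

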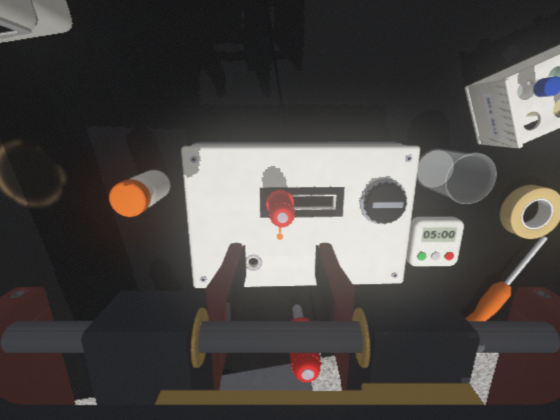

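Run:
```python
from h import *
w=load('wrist');s=load('side')
P=lambda u,v,z:pt(w,220+u/5-.4,150+v/5-.4,z)
F=np.mean([P(622,186,70)-79.8*ex+92*ey,P(614,332,70)-49.0*ex+92*ey,P(200,189,70)-79.8*ex+8.4*ey,P(201,337,70)-49*ex+8.4*ey],0)
L=F+64.4*ex-28.1*ey
R=lambda p:(round((p-L)@ex,1),round((p-L)@ey,1))
print('dot',R(P(299,433,70)))
for z in (116,118,120): print('top',z,R(P(313,339,z)))
print('collar L,R at 73',R(P(230,270,73)),R(P(371,270,73)),'back',R(P(301,199,74)))
q=pt(s,245+371/8-.44,200+178/8-.44,118)-T(0,0); print('side top@118',(q@ex).round(1),(q@ey).round(1),'rel; each mm of height = 1.93 mm of y')
q=pt(s,245+371/8-.44,200+386/8-.44,70)-T(0,0); print('side collar front',(q@ex).round(1),(q@ey).round(1))
```

```text
dot (np.float64(-35.9), np.float64(0.2))
top 116 (np.float64(-1.0), np.float64(-0.3))
top 118 (np.float64(-0.3), np.float64(-0.2))
top 120 (np.float64(0.3), np.float64(-0.1))
collar L,R at 73 (np.float64(-0.3), np.float64(13.7)) (np.float64(-0.7), np.float64(-14.0)) back (np.float64(13.9), np.float64(-0.2))
side top@118 -0.4 0.3 rel; each mm of height = 1.93 mm of y
side collar front 2.5 -14.6
```

Two views agree that the pin is centred within about 0.3 mm, upright and at home height, and the arm is clear. Handing in.

Run:
```python
from h import *
print(ctrl.close_job())
```

```text
the job is handed in; nothing more can be done
None
```

The pin is home: it stands upright at the orange mark with its collar down on the cover. I handed the job in at about 16 s of the 54 s allowed, and no verdict was reported.

- **What I did:** I drew the small red pin from the parking hole and put it into the slot about 46 mm on the −y side of the transport position. I felt along +y with about 3–8 N, up to 12 N at first touch, and it dropped into the shuttle hole at about −25 mm. Then I drew the shuttle to its end stop with about 10 N, 15 N at most, lowered the pin fully and released it.
- **Forces:** all the readings I took stayed under 20 N. The highest was 18 N, when the collar seated.
- **Check that disagreed:** after release the pin leaned about 0.045 rad, with its top about 4 mm off, because the tool had tilted while dragging. I nudged the pin straight with one open finger.
- **Last checks:** in the wrist view both top and collar are within about 0.3 mm of the transport position. The side view puts the pin's top at the home height, so the collar is down. The arm is clear, and the bottle, beaker and timer look undisturbed; I judged those three by eye only.

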